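# Seat the bar and close the clamp through the drill guard

### The job

Get the square bar ready for cross-drilling: push it along its channel with the fingertips until its far end is fully home against the end stop, then reach down through the window in the guard's top and press the clamp handle fully down. Do not touch the guard, do not lift the bar or tip it out of its channel, leave the clamp handle up until the bar is home, and leave the loose things around the machine where they are.

Things in the scene. Friction and masses are not known exactly. Their poses are not given: they have to be found in the camera images.
- machine: Green bench machine that drills sideways, fixed. Origin on the bench under the work channel; +x from operator to drill and motor, +y along the channel away from the end stop, z up; turned up to 0.2 rad. Bed 20 high, x -220 to 320, y within 100. Work block: top 55 high, y -125 to 90, carries the channel (rails 22 apart, 10 and 20 high). Drill unit (x over 40) up to 160 high.
- guard: Grey guard fixed on the machine over channel and clamp, same origin and axes as the machine: x -205 to 55, y within 83, upper face of its top sheet 142 high, sheet 3 thick, sides and front of bars. One rectangular window in the top sheet. No part of the robot may touch it.
- window (a point): Centre of the guard's window, at the upper face of the top sheet. The window measures 110 along the machine's x and 90 along its y; a gripper goes in only with its fingers shut. The top is closed all round it (sheet, and a grille over the channel).
- handle_press (a point): Point on top of the clamp handle's black round grip (20 diameter, 54 long, pointing to the machine's -x) where to press: 15 from the free end, 85 from the hinge pin. Moves with the handle: about 10 below the window's upper face with the handle up, about 39 below it with the handle down, always within 7 of the window's centre seen from above.
- clamp_handle (a joint): Handle of the toggle clamp, rad: about 0 up (open; it starts between 0 and 0.05), 0.36 fully down against its stop (clamped). It stays where it is left; pressing it at the grip takes about 5 to 8 N. The clamp arm with its rubber pad comes down on the bar together with it.
- bar_push (a point): Centre of the bar's push end, 65 above the bench. Bright square bar 20 x 20 x 250, 0.8 kg, loose in the channel along the machine's y. The push end stands out of the guard's side towards +y, over the bench. It starts 20 to 45 short of home; sliding it takes up to about 7 N. Fully home, this point is 250 from the stop face.
- bar_mid (a point): Centre of the bar, at mid-height; same axes as the machine.
- stop_face (a point): Centre of the end stop's face at the -y end of the channel, at the bar's mid-height; the stop is a fixed steel block and the bar's far end comes to rest on this face.
- offcut: Loose short square offcut 20 x 75 x 20 lying beside the guard, on the side of the bar's push end. Origin under its centre. Bystander.
- sleeve: Loose steel sleeve, 42 diameter, 50 high, standing on the bench by the motor, on the side of the bar's push end. Origin under its centre. Bystander.
- hammer: Loose hammer, 300 long, lying on the left of the bench. Bystander.
- wrench: Loose wrench, 200 long, lying on the right of the bench. Bystander.
- tin: Loose yellow tin, 96 diameter, 120 high, back left. Origin under its centre. Bystander.
- flask: Loose white bottle, 64 diameter, 190 high, back right. Origin under its centre. Bystander.
- tape: Loose black tape measure, 65 x 32 x 60, on the right. Origin under its centre. Bystander.

How it is judged:
By the outcome, as a careful person would: the job done as asked, in the order asked, and still so for the second after the job is handed in, with the robot touching nothing.
It also fails if it takes over 45 s, if anything falls off the work surface, if the arm or the gripper's body presses on something with over 40 N, if the wrist force passes 120 N, or if a joint passes its speed limit or range.

### The arm

A 6-joint arm with a two-finger parallel gripper is mounted at the origin on the work surface. World frame = base frame: x ahead of the robot, y to its left, z up, the work surface at z = 0. Lengths are in mm, angles in degrees, forces in N, time in s.
With the tool pointing down it reaches from about 300 to 850 mm from the base axis. Payload 4.2 kg.
Tool frame: the origin (TCP) lies at the very end of the fingers, on their centre line; the grasp point (between the pads) lies 19 mm behind it; z points along the fingers, x is the direction in which the jaws open and shut, and the axes are right-handed (so a half turn about z gives the same grasp; the last joint's range is limited). The gripper opens to 91 mm and grips with 3 to 60 N. Pads are 32 mm wide; open, the fingers measure 118 mm over their backs; the gripper's body (76 mm by 178 mm) begins 60 mm behind the grasp point.
Start: joints at [-71.505, 18.312, 89.639, -0, 72.044, -1.146], TCP at [193.277, -541.563, 185.876] pointing down, gripper open.
Joint ranges: [-177.97, 177.97], [-48.28, 115.42], [12.27, 149.76], [-77.06, 257.06], [2.81, 150.46], [-146.56, 146.56]. Speed limits (degrees/s): [147.25, 147.25, 180, 180, 180, 180].

### API

Orientations are given as [roll, pitch, yaw] about the fixed x, y, z axes, in that order (R = Rz(yaw) Ry(pitch) Rx(roll)).
In Python, from workcell import env gives the robot as it stands.
- The arm moves only by the tool servo_tool, never from a script. Its argument "plan" is a list of rows, each a list of 3 entries, a list of its own where there are three numbers: the turn, a rotation vector about the tool's x, y, z in degrees, then the shift along the tool's x, y, z in mm, then the finger opening in mm, from 0 to 91.2. In form: [[[ax, ay, az], [dx, dy, dz], claw], ...]. A call has exactly 10 rows; each row shifts and turns the pose as measured when the row begins, along the tool's axes as they then stand; what a row does not reach is not made up. A row lasts 1/8 s, in which the tool goes at most 62.5 mm and 10.7 degrees, less where a joint would pass 70% of its speed; a pose out of reach is approached as far as the arm can. A call with a gripper value outside its range is refused whole. The fingers move at their own pace and stop on an object; "squeeze" is the grip in N (left out, the last holds). Time passes only in rows, so rows that do not move let the fingers close, or fill a call up. It gives the time, the measured TCP pose, the force and the opening at its end, in the units of the state.
- env.state(): the state, without advancing time (a new reading comes with each control period).
- env.grab_frame(name): name is "scene" or "side" or "wrist"; returns a dict with "pixels" (384x512x3 uint8, red, green, blue), "intrinsics" (3x3 intrinsics, pixels), "eye" and "attitude" of the camera in the world. Camera axes: x right, y up, looking along -z (the intrinsics and any distortion apply to the point x, -y, -z); pixel columns grow to the right and rows downward; lengths in mm; the calibration is good to about 2 mm. A picture is of the moment at which its call begins. There is no depth.
- env.job_done(): hands the job in, once; it reports no verdict.
The state is a dict: "time_s": time; "qpos": joint angles; "qvel": joint speeds; "effort": joint torques, N m; "ee_pos": TCP position; "ee_rot": TCP orientation; "force": force on the tool from outside, world axes, zero at the start; "torque": the same for the moment, N m; "gripper_width": finger opening in mm.
Only numpy, scipy, OpenCV 4.12 (cv2) and the standard library are available. Lean on these libraries where they do the work, as an engineer would, in place of code of your own. Each camera call takes 0.05 s, during which the arm holds its last target.

## Working session

There is one attempt and no reset: what is moved stays moved. The work goes in short steps, Python scripts to look and compute and a tool call to move; the robot and the scene stay as the last step left them, time stands still between calls to the robot, and variables do not carry over. Pictures are saved under pics/ and viewed, and the job is handed in when it is done.

Besides the shell and the picture viewer there is one more tool, called after ">>>" as name(argument=value, ...), one argument or row to a line, values as JSON. servo_tool: Moves the arm, as the interface text tells. Its arguments: {"type":"object","properties":{"plan":{"type":"array"},"squeeze":{"type":"number"}},"required":["plan"]}

```bash
mkdir -p pics; ls
cat > h.py <<'E'
import numpy as np, cv2, json
from workcell import env
def grab(name,fn):
    f=env.grab_frame(name); np.savez(fn.replace('.png','.npz'),**{k:np.array(v) for k,v in f.items()})
    cv2.imwrite(fn,cv2.cvtColor(np.array(f['pixels'],dtype=np.uint8),cv2.COLOR_RGB2BGR)); return f
E
python3 - <<'E'
from h import *
s=env.state(); print(s)
for n in ("scene","side","wrist"):
    f=grab(n,f'pics/{n}0.png'); print({k:v for k,v in f.items() if k!='pixels'})
E
```

```text
pics
{'time_s': 0.0, 'qpos': array([-7.15048986e+01,  1.83517441e+01,  8.97063985e+01, -1.17539480e-03,
        7.20419858e+01, -1.14660063e+00]), 'qvel': array([-0.09026866, -0.01014144,  0.02884605, -0.00165296, -0.04030012,
        0.09128547]), 'effort': array([-6.01507036e-04, -4.12456083e+01, -2.31970614e+01,  7.27649429e-02,
        4.57339932e-02, -1.36368026e-04]), 'ee_pos': array([ 193.09363119, -541.0303867 ,  185.01932679]), 'ee_rot': array([-1.79999114e+02,  1.00130642e-01, -7.03579338e+01]), 'force': array([ 0.21891038, -0.90018375,  0.69673306]), 'torque': array([ 0.03210493, -0.03524297, -0.02740013]), 'gripper_width': 91.24865324887166}
{'intrinsics': array([[484.81500029,   0.        , 250.62167901],
       [  0.        , 484.81500029, 190.12194943],
       [  0.        ,   0.        ,   1.        ]]), 'eye': array([1491.58689547, -916.96911179,  949.8163185 ]), 'attitude': array([57.49682986,  0.54625866, 46.23170186])}
{'intrinsics': array([[404.0665115 ,   0.        , 259.93779304],
       [  0.        , 404.0665115 , 187.41141044],
       [  0.        ,   0.        ,   1.        ]]), 'eye': array([ -24.20227494,  500.62154968, 1026.16089301]), 'attitude': array([  40.69804103,   -0.76647996, -133.6865244 ])}
{'intrinsics': array([[303.95131641,   0.        , 257.08893834],
       [  0.        , 303.95131641, 191.51818343],
       [  0.        ,   0.        ,   1.        ]]), 'eye': array([ 266.80865648, -515.30353467,  384.14657009]), 'attitude': array([-1.60088385e+01,  5.46081578e-02, -7.03491628e+01])}
```

View pics/scene0.png

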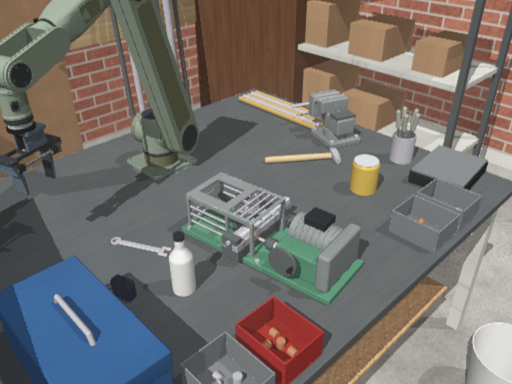

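View pics/side0.png

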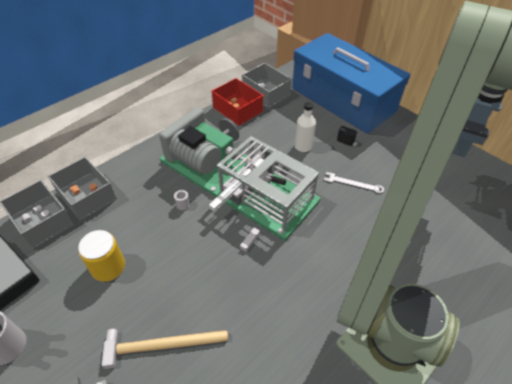

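View pics/wrist0.png

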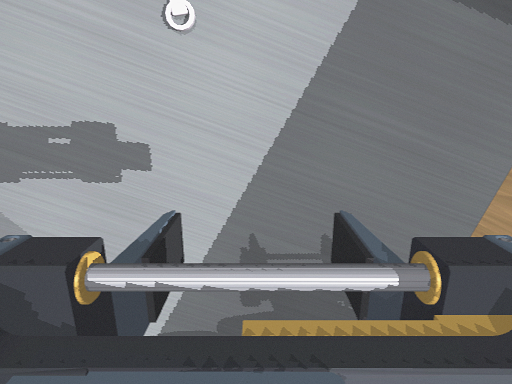

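```bash
cat >> h.py <<'E'
from scipy.spatial.transform import Rotation as Rn
def load(fn):
    d=np.load(fn); return {k:d[k] for k in d.files}
def ray(f,u,v):
    K=f['intrinsics']; d=np.array([(u-K[0,2])/K[0,0],-(v-K[1,2])/K[1,1],-1.0])
    R=Rn.from_euler('xyz',f['attitude'],degrees=True).as_matrix()
    return np.array(f['eye']),R@d
def onz(f,u,v,z):
    o,d=ray(f,u,v); return o+d*(z-o[2])/d[2]
def proj(f,p):
    R=Rn.from_euler('xyz',f['attitude'],degrees=True).as_matrix()
    c=R.T@(np.asarray(p,float)-f['eye']); K=f['intrinsics']
    return np.array([K[0,0]*c[0]/-c[2]+K[0,2],K[1,1]*-c[1]/-c[2]+K[1,2]])
def tri(fs,uvs):
    A=np.zeros((3,3));b=np.zeros(3)
    for f,(u,v) in zip(fs,uvs):
        o,d=ray(f,u,v); d=d/np.linalg.norm(d); P=np.eye(3)-np.outer(d,d); A+=P;b+=P@o
    p=np.linalg.solve(A,b); return p
def crop(fn,out,x0,y0,x1,y1,s):
    im=cv2.imread(fn)[y0:y1,x0:x1]; cv2.imwrite(out,cv2.resize(im,None,fx=s,fy=s,interpolation=cv2.INTER_CUBIC))
E
python3 - <<'E'
from h import *
crop('pics/scene0.png','pics/sc.png',175,165,305,265,6)
crop('pics/side0.png','pics/sd.png',170,125,330,245,5)
E
```

```text
(no output)
```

View pics/sc.png

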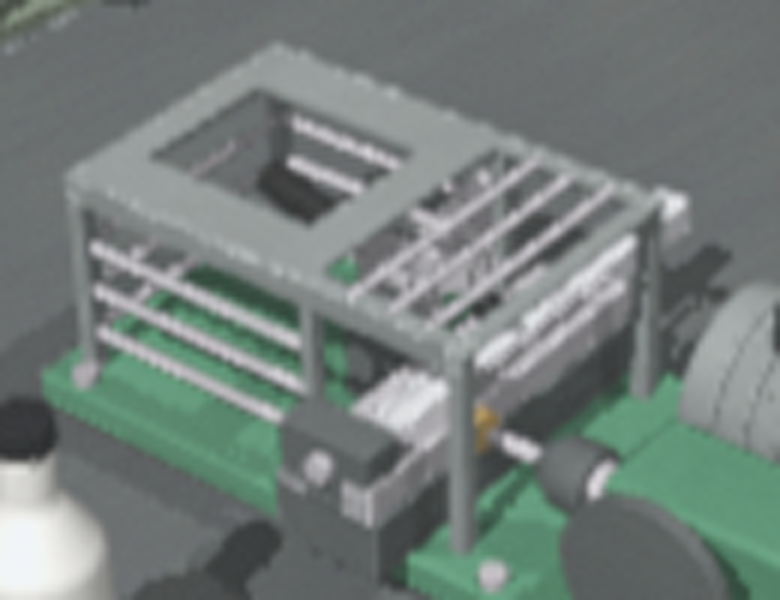

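View pics/sd.png

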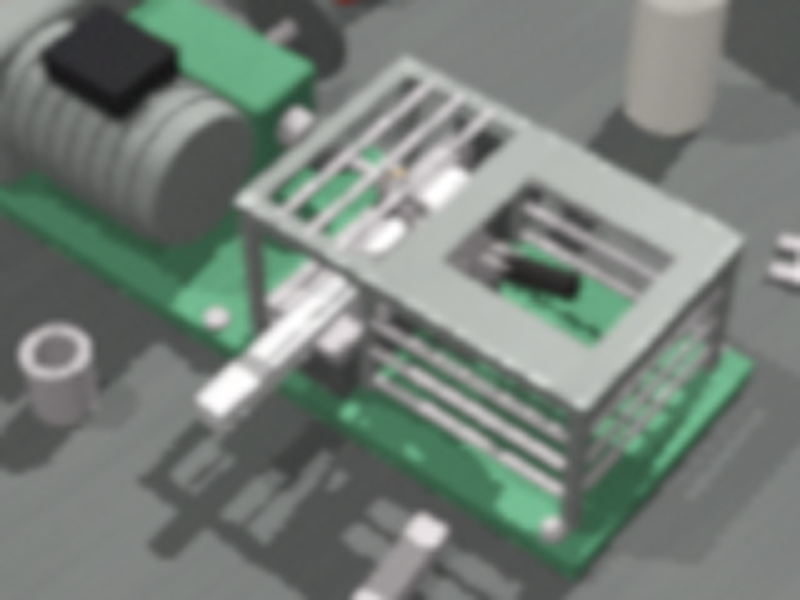

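```bash
cat > m.py <<'E'
from h import *
S=load('pics/scene0.npz');D=load('pics/side0.npz')
s=lambda X,Y:(175+(X+.5)/6-.5,165+(Y+.5)/6-.5)
d=lambda X,Y:(170+(X+.5)/5-.5,125+(Y+.5)/5-.5)
def rigid(M,W):
    M=np.array(M,float);W=np.array(W)[:,:2];mc=M.mean(0);wc=W.mean(0)
    H=(M-mc).T@(W-wc);a=np.arctan2(H[0,1]-H[1,0],H[0,0]+H[1,1]);R=np.array([[np.cos(a),-np.sin(a)],[np.sin(a),np.cos(a)]])
    t=wc-R@mc; return a,R,t,(W-(M@R.T+t))
if __name__=='__main__':
    M=[(-205,83),(-205,-83),(55,-83),(55,83)]
    sc=[s(280,45),s(72,180),s(460,355),s(660,195)]
    sd=[d(580,405),d(742,240),d(405,57),d(240,200)]
    ws=[onz(S,*p,142) for p in sc]; wd=[onz(D,*p,142) for p in sd]
    for w in (ws,wd):
        print(np.round(w,1)); a,R,t,r=rigid(M,w); print('yaw',np.degrees(a),t,np.round(r,1).tolist())
    wt=[tri((S,D),(p,q)) for p,q in zip(sc,sd)]; print(np.round(wt,1))
    # window corners
    wsd=[d(535,180),d(680,250),d(600,350),d(443,260)]; wss=[s(262,90),s(150,155),s(308,228),s(413,155)]
    for w in ([onz(D,*p,142) for p in wsd],[onz(S,*p,142) for p in wss]):
        w=np.array(w); print('window',np.round(w[:,:2],1).tolist(),w.mean(0),np.linalg.norm(np.roll(w,-1,0)-w,axis=1))
        print(np.round((w[:,:2]-t)@R,1).tolist())
    # bar push end: face in side view, top-face near corners
    for p in (d(198,397),d(222,414),d(258,382)): 
        w=onz(D,*p,75); print('bar',w,(w[:2]-t)@R)
    for p in (s(690,205),s(662,190),s(690,195)):
        w=onz(S,*p,75); print('barS',w,(w[:2]-t)@R)
    for n,q in dict(off1=d(428,528),sleeve=d(57,355)).items():
        w=onz(D,*q,20 if n=='off1' else 50); print(n,w,(w[:2]-t)@R)
E
python3 m.py
```

```text
[[ 4.227e+02 -3.780e+01  1.420e+02]
 [ 4.512e+02 -2.027e+02  1.420e+02]
 [ 6.983e+02 -1.653e+02  1.420e+02]
 [ 6.713e+02  6.000e-01  1.420e+02]]
yaw 8.950432934000029 [634.92041724 -89.62759756] [[3.2, 1.7], [5.8, 0.8], [-3.9, -2.2], [-5.1, -0.3]]
[[ 420.6  -39.3  142. ]
 [ 441.4 -200.4  142. ]
 [ 697.1 -162.8  142. ]
 [ 670.9   -2.4  142. ]]
yaw 8.351288373604573 [631.7060066  -90.35821841] [[3.8, -1.3], [0.5, 1.8], [-1.1, 1.6], [-3.1, -2.2]]
[[ 421.5  -38.4  141.8]
 [ 444.5 -201.   138.6]
 [ 697.6 -164.   141. ]
 [ 671.3   -1.2  142.7]]
window [[561.1, -145.4], [461.3, -167.2], [440.4, -76.3], [551.5, -58.6]] [ 503.57948044 -111.86836777  142.        ] [102.18882339  93.23619751 112.5152841   87.32841834]
[[-77.9, -44.2], [-179.8, -51.3], [-187.2, 41.7], [-74.7, 43.1]]
window [[452.0, -75.9], [460.6, -159.4], [568.8, -145.8], [556.2, -62.5]] [ 509.3926827  -110.90352795  142.        ] [ 83.91825239 109.10231726  84.2077699  105.03350758]
[[-175.7, 40.4], [-179.3, -43.4], [-70.3, -45.7], [-70.7, 38.5]]
bar [614.90979324  82.57154053  75.        ] [  8.49854067 173.53555577]
bar [595.1530692   80.29573693  75.        ] [-11.37922854 174.1533889 ]
bar [599.23425583  48.95024618  75.        ] [-11.89399731 142.54752096]
barS [621.38943314  81.07130258  75.        ] [ 14.69157415 171.11011076]
barS [600.58556884  81.16986823  75.        ] [ -5.87737369 174.22922439]
barS [614.71351107  88.39371294  75.        ] [  9.14996333 179.32449926]
off1 [479.22605328  20.86899381  20.        ] [-134.70822849  132.19425887]
sleeve [717.73523137 114.6715413   50.        ] [114.89590122 190.3606098 ]
```

>>> servo_tool(
  plan=[
    [[0,0,-10],[0,0,-15],0],
    [[0,0,-10],[0,0,-15],0],
    [[0,0,-10],[0,0,-15],0],
    [[0,0,-10],[0,0,-15],0],
    [[0,0,-10],[0,0,-15],0],
    [[0,0,-10],[0,0,-15],0],
    [[0,0,-10],[0,0,-15],0],
    [[0,0,-9],[0,0,-10],0],
    [[0,0,0],[0,0,0],0],
    [[0,0,0],[0,0,0],0],
  ],
)

```text
time_s: 1.4
ee_pos: [192.6, -539.3, 299.2]
ee_rot: [-179.4, 0.1, 11.0]
force: [0.0, -0.2, -0.4]
gripper_width: 0.6
```

```bash
cat > g.py <<'E'
from h import *
a=np.radians(8.6);Rm=np.array([[np.cos(a),-np.sin(a)],[np.sin(a),np.cos(a)]]);tm=np.array([632.8,-90.])
def m2w(x,y): return Rm@np.array([x,y])+tm
def w2m(p): return Rm.T@(np.array(p)[:2]-tm)
def delta(target,yaw=8.6):
    s=env.state();R0=Rn.from_euler('xyz',s['ee_rot'],degrees=True);Rt=Rn.from_euler('xyz',[180,0,yaw],degrees=True)
    dv=R0.inv().apply(np.array(target)-s['ee_pos'])
    print('machine pos',np.round(w2m(s['ee_pos']),1),s['ee_pos'],s['ee_rot'],'F',np.round(s['force'],1),'w',s['gripper_width'])
    print('shift tool',np.round(dv,1),'turn',np.round((R0.inv()*Rt).as_rotvec(degrees=True),2))
E
python3 - <<'E'
from g import *
print(m2w(0,220)); delta([*m2w(0,220),250])
E
```

```text
[599.90222444 127.52640383]
machine pos [-502.5 -378.4] [ 192.56361696 -539.29324211  299.16261316] [-1.79364068e+02  7.63797278e-02  1.10485107e+01] F [ 0.  -0.2 -0.4] w 0.5551146079805693
shift tool [ 527.6 -575.8   54.9] turn [-0.63  0.09  2.45]
```

>>> servo_tool(
  plan=[
    [[-0.6,0,2.4],[0,0,0],0],
    [[0,0,0],[36,-43,0],0],
    [[0,0,0],[36,-43,0],0],
    [[0,0,0],[36,-43,0],0],
    [[0,0,0],[36,-43,0],0],
    [[0,0,0],[36,-43,0],0],
    [[0,0,0],[36,-43,0],0],
    [[0,0,0],[36,-43,0],0],
    [[0,0,0],[36,-43,0],0],
    [[0,0,0],[36,-43,0],0],
  ],
)

```text
time_s: 2.65
ee_pos: [464.7, -99.8, 292.5]
ee_rot: [-179.5, 0.3, 6.9]
force: [0.7, -0.4, 0.1]
gripper_width: 0.6
```

Run:
```python
from g import *
delta([*m2w(0,220),250])
```

```text
machine pos [-167.6   15.4] [464.73700732 -99.7994479  292.48996154] [-179.51449932    0.3285855     6.93859808] F [ 0.7 -0.4  0.1] w 0.5695821466002764
shift tool [ 161.9 -209.    43.3] turn [-0.49  0.32 -1.66]
```

>>> servo_tool(
  plan=[
    [[-0.5,0.3,-1.6],[25,-35,0],0],
    [[0,0,0],[27,-36,0],0],
    [[0,0,0],[27,-36,0],0],
    [[0,0,0],[27,-36,0],0],
    [[0,0,0],[27,-36,0],0],
    [[0,0,0],[20,-25,0],0],
    [[0,0,0],[6,-8,0],0],
    [[0,0,0],[0,0,20],0],
    [[0,0,0],[0,0,20],0],
    [[0,0,0],[0,0,0],0],
  ],
)

```text
time_s: 3.9
ee_pos: [592.7, 142.1, 243.9]
ee_rot: [179.9, 0.7, 8.0]
force: [0.3, 0.1, -0.2]
gripper_width: 0.6
```

Run:
```python
from g import *
delta([*m2w(0,220),250])
for n in ("wrist","side"): grab(n,f'pics/{n}1.png')
```

```text
machine pos [ -4.9 235.5] [592.71022087 142.07262837 243.87604935] [179.85420423   0.71676557   7.96345129] F [ 0.3  0.1 -0.2] w 0.5580878150445829
shift tool [ 5.  15.4 -6.1] turn [ 0.14  0.72 -0.64]
```

View pics/wrist1.png

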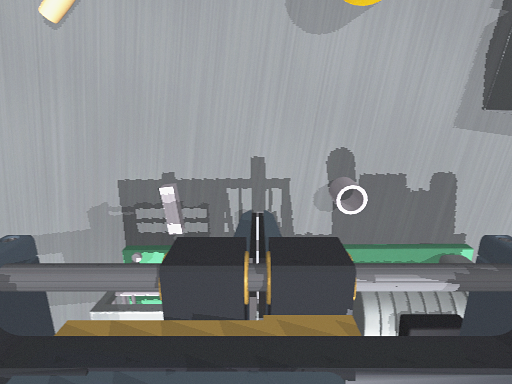

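View pics/side1.png

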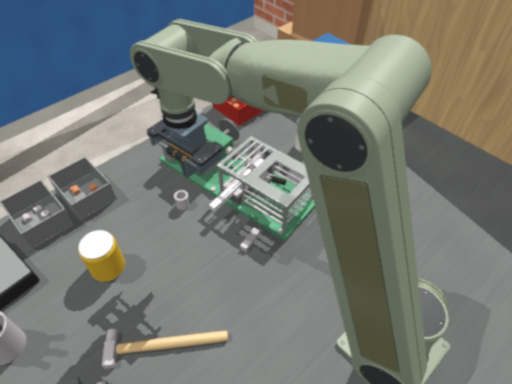

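Run:
```python
from g import *
W=load('pics/wrist1.npz')
for n,u,v,z in (('bedL',130,247,20),('bedR',470,243,20),('sleeve',351,198,50),('offcutA',168,187,20),('offcutB',175,234,20)):
    p=onz(W,u,v,z); print(n,p.round(1),w2m(p).round(1))
crop('pics/wrist1.png','pics/wc.png',110,150,430,340,2.5)
crop('pics/side1.png','pics/sd1.png',140,90,300,210,5)
```

```text
bedL [415. -18.  20.] [-204.6  103.8]
bedR [925.1  63.6  20. ] [312.  108.1]
sleeve [721.9 115.5  50. ] [118.8 189.9]
offcutA [467.5  86.2  20. ] [-137.1  198.9]
offcutB [482.3  13.8  20. ] [-133.3  125.1]
```

View pics/wc.png

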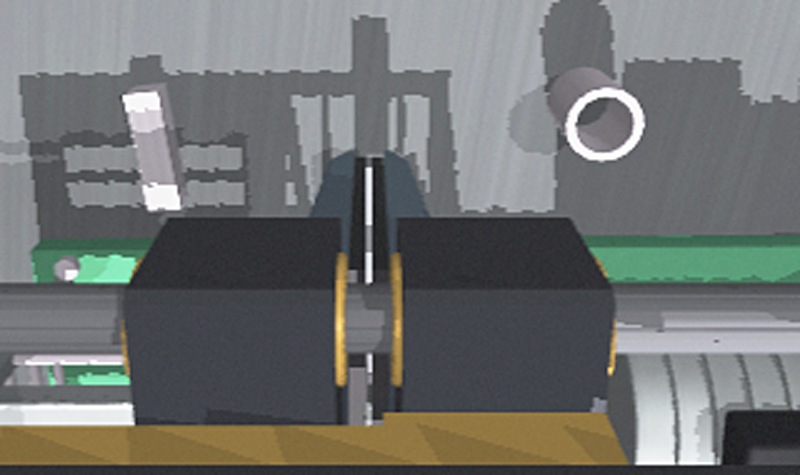

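View pics/sd1.png

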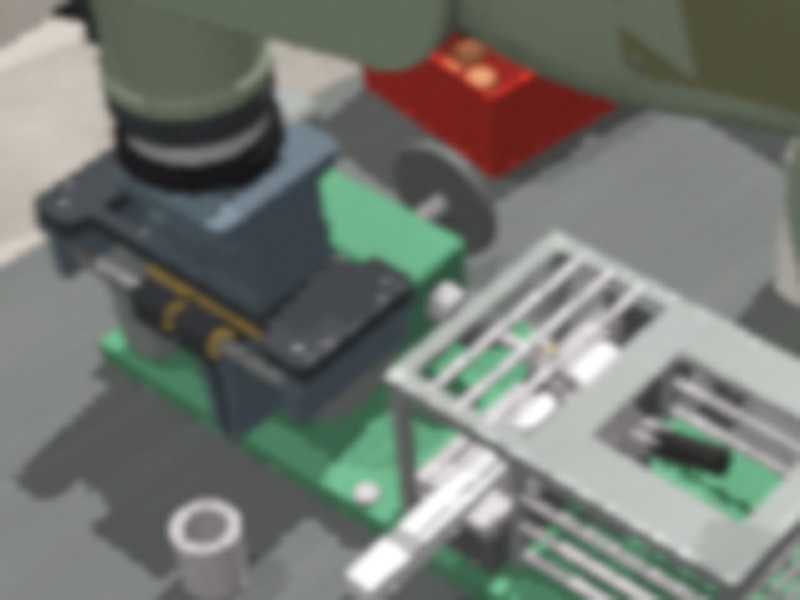

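>>> servo_tool(
  plan=[
    [[0.1,0.7,-0.6],[5,8,20],0],
    [[0,0,0],[0,0,35],0],
    [[0,0,0],[0,0,40],0],
    [[0,0,0],[0,0,40],0],
    [[0,0,0],[0,0,30],0],
    [[0,0,0],[0,0,14],0],
    [[0,0,0],[0,0,0],0],
    [[0,0,0],[0,0,0],0],
    [[0,0,0],[0,0,0],0],
    [[0,0,0],[0,0,0],0],
  ],
)

```text
time_s: 5.25
ee_pos: [611.3, 134.2, 76.9]
ee_rot: [-180.0, -1.8, 8.3]
force: [0.2, 0.1, -0.3]
gripper_width: 0.1
```

Run:
```python
from g import *
delta([*m2w(0,192),57])
for n in ("side","scene","wrist"): grab(n,f'pics/{n}2.png')
crop('pics/side2.png','pics/sd2.png',170,125,330,245,5)
crop('pics/wrist2.png','pics/wc2.png',110,150,430,340,2.5)
```

```text
machine pos [ 12.2 224.9] [611.26135629 134.16732229  76.87465226] [-179.97265212   -1.78746695    8.29256766] F [ 0.2  0.1 -0.3] w 0.06149466339465555
shift tool [-12.7  32.9  19.5] turn [-0.02 -1.79 -0.31]
```

View pics/sd2.png

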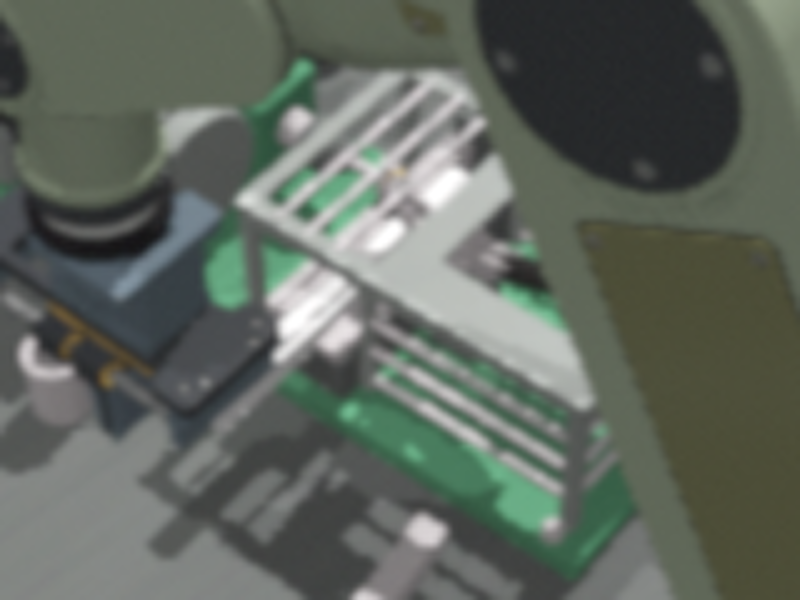

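View pics/wc2.png

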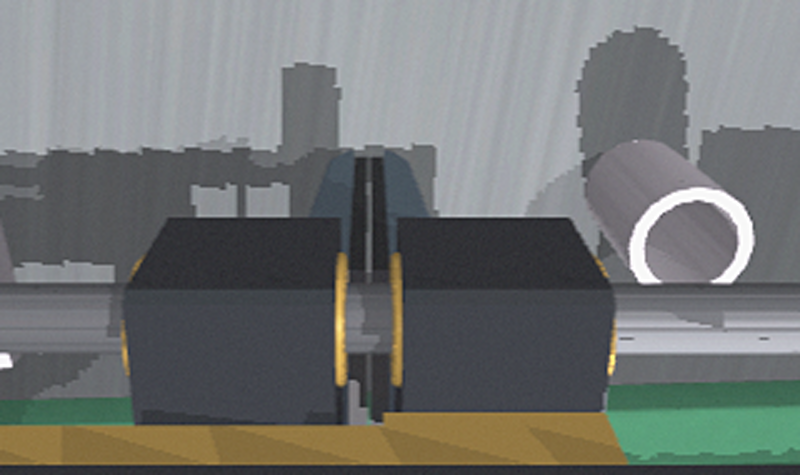

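>>> servo_tool(
  plan=[
    [[0,-1.8,-0.3],[-12,0,10],0],
    [[0,0,0],[0,0,9],0],
    [[0,0,0],[0,4,0],0],
    [[0,0,0],[0,6,0],0],
    [[0,0,0],[0,6,0],0],
    [[0,0,0],[0,4,0],0],
    [[0,0,0],[0,2,0],0],
    [[0,0,0],[0,0,0],0],
    [[0,0,0],[0,0,0],0],
    [[0,0,0],[0,0,0],0],
  ],
)

```text
time_s: 6.65
ee_pos: [601.9, 108.7, 55.5]
ee_rot: [-180.0, 0.2, 8.6]
force: [0.0, -0.1, -0.2]
gripper_width: 1.0
```

Run:
```python
from g import *
delta([*m2w(0,190),57])
```

```text
machine pos [ -0.8 201. ] [601.92887272 108.66194199  55.47048182] [-179.98736917    0.21871082    8.5919809 ] F [ 0.  -0.1 -0.2] w 1.0487080290886162
shift tool [ 0.8 11.  -1.5] turn [-0.01  0.22 -0.01]
```

>>> servo_tool(
  plan=[
    [[0,0,0],[0,3,0],0],
    [[0,0,0],[0,3,0],0],
    [[0,0,0],[0,3,0],0],
    [[0,0,0],[0,3,0],0],
    [[0,0,0],[0,3,0],0],
    [[0,0,0],[0,3,0],0],
    [[0,0,0],[0,3,0],0],
    [[0,0,0],[0,3,0],0],
    [[0,0,0],[0,3,0],0],
    [[0,0,0],[0,3,0],0],
  ],
)

```text
time_s: 7.9
ee_pos: [606.7, 77.1, 55.5]
ee_rot: [-180.0, 0.2, 8.6]
force: [0.3, -0.2, 0.5]
gripper_width: 0.5
```

Run:
```python
from g import *
delta([*m2w(0,160),57])
```

```text
machine pos [ -0.8 169.1] [606.71078904  77.08085803  55.46412111] [-179.99331134    0.217083      8.61478458] F [ 0.3 -0.2  0.5] w 0.4626492035258552
shift tool [ 0.8  9.1 -1.5] turn [-0.01  0.22  0.01]
```

Run:
```python
from g import *
for n in ("side","scene","wrist"): grab(n,f'pics/{n}3.png')
crop('pics/side3.png','pics/sd3.png',170,125,330,245,5)
crop('pics/scene3.png','pics/sc3.png',175,165,305,265,6)
S=load('pics/scene3.npz')
print(proj(S,[606.7,77.1,55.5]),proj(S,[606.7,77.1,75]))
```

```text
[285.27056636 202.3947995 ] [285.44238503 197.45633373]
```

View pics/sc3.png

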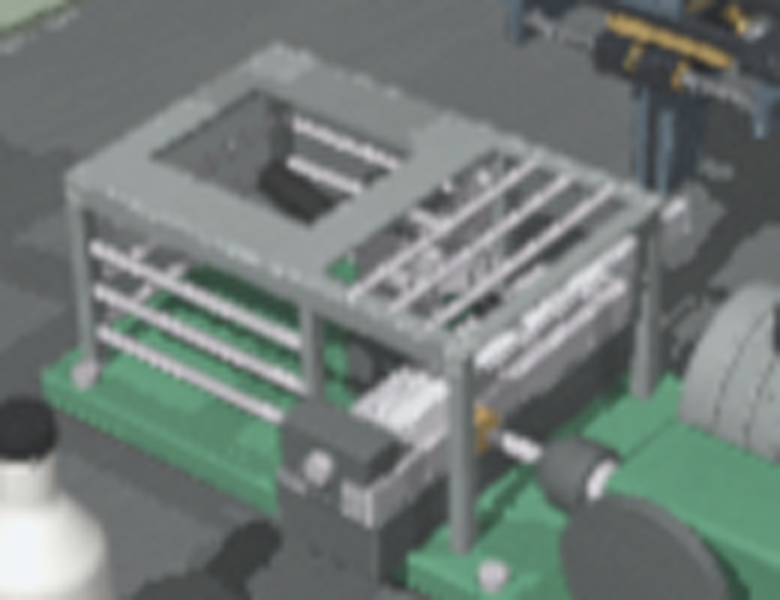

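View pics/sd3.png

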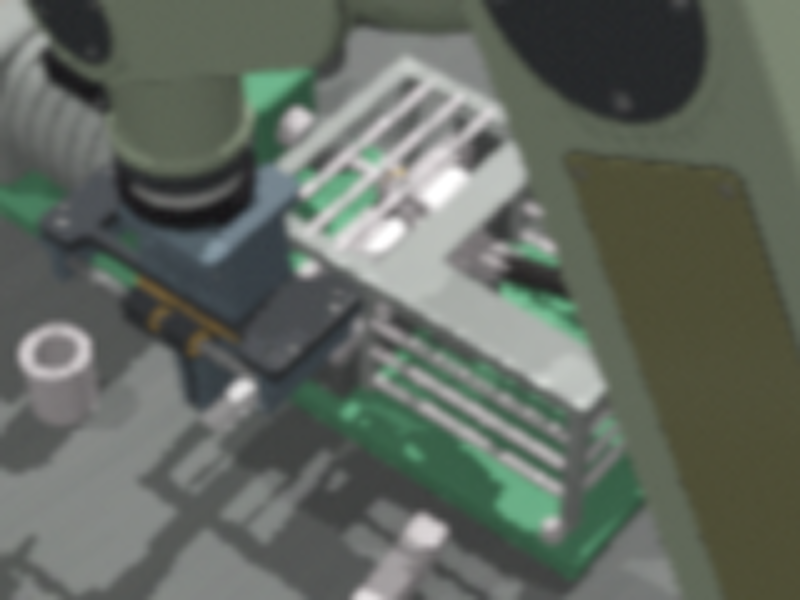

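View pics/wrist3.png

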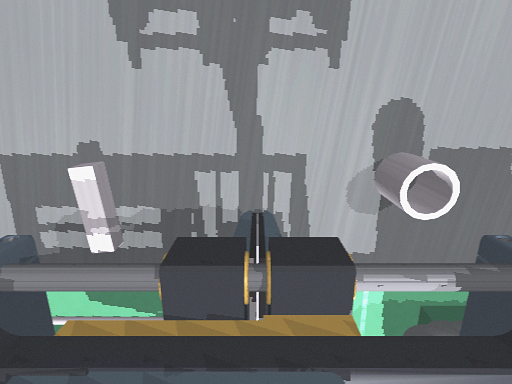

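Run:
```python
from g import *
S=load('pics/scene3.npz');D=load('pics/side3.npz')
for nm,f,x0,y0,s in (('S',S,175,165,6),('D',D,170,125,5)):
    for p in ([606.7,77.1,55.5],[606.7,77.1,75],[606.7,77.1,120],[*m2w(0,174),75],[*m2w(0,174),55],[*m2w(10,174),55],[*m2w(-10,174),75]):
        u=proj(f,p); print(nm,np.round(p),u.round(1),((u[0]-x0+.5)*s,(u[1]-y0+.5)*s))
for n,(x0,y0,x1,y1,s) in dict(scene=(265,170,305,215,14),side=(190,165,250,220,12)).items():
    a=cv2.imread(f'pics/{n}0.png')[y0:y1,x0:x1];b=cv2.imread(f'pics/{n}3.png')[y0:y1,x0:x1]
    cv2.imwrite(f'pics/{n}_cmp.png',cv2.resize(np.hstack([a,b]) if n=='scene' else np.hstack([a,b]),None,fx=s*0.55,fy=s*0.55,interpolation=cv2.INTER_NEAREST))
```

```text
S [607.  77.  56.] [285.3 202.4] (np.float64(664.6233981540661), np.float64(227.36879699677104))
S [607.  77.  75.] [285.4 197.5] (np.float64(665.6543101872402), np.float64(197.73800236003746))
S [607.  77. 120.] [285.8 185.8] (np.float64(668.0860493971273), np.float64(127.84419685618485))
S [607.  82.  75.] [286.5 196.9] (np.float64(671.9128897546038), np.float64(194.30485677155303))
S [607.  82.  55.] [286.3 201.9] (np.float64(670.8155949955232), np.float64(224.65992210663546))
S [617.  84.  55.] [288.8 203. ] (np.float64(685.9383267218499), np.float64(230.75158689957266))
S [597.  81.  75.] [284.  195.9] (np.float64(656.783119243487), np.float64(188.3104815772394))
D [607.  77.  56.] [212.9 208.6] (np.float64(216.76953131024035), np.float64(420.4345835139023))
D [607.  77.  75.] [212.4 204.6] (np.float64(214.3248768827148), np.float64(400.4660173461602))
D [607.  77. 120.] [211.2 195. ] (np.float64(208.44837551599795), np.float64(352.4652426538904))
D [607.  82.  75.] [211.1 205.5] (np.float64(207.80297155017735), np.float64(404.83492619777024))
D [607.  82.  55.] [211.6 209.6] (np.float64(210.39509131660594), np.float64(425.2922225427029))
D [617.  84.  55.] [209.1 207.9] (np.float64(198.11924151895653), np.float64(417.17522495300966))
D [597.  81.  75.] [213.6 207.1] (np.float64(220.30509935217538), np.float64(413.040587174405))
```

View pics/scene_cmp.png

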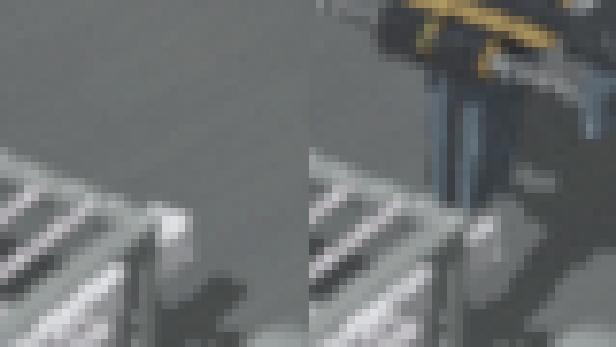

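View pics/side_cmp.png

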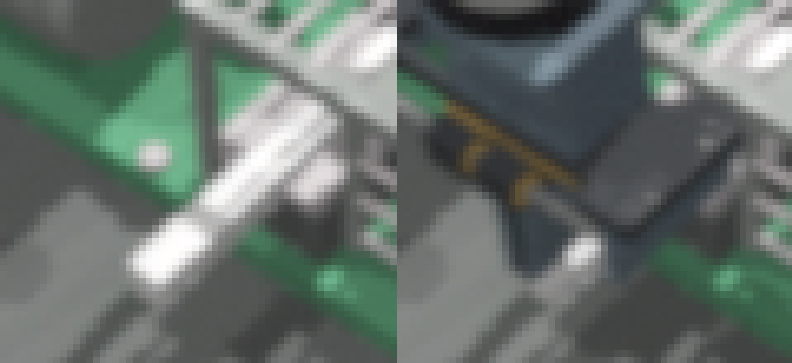

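Run:
```python
from g import *
for n,(x0,y0,x1,y1,s) in dict(scene=(270,175,300,215,18),side=(195,180,245,220,15)).items():
    b=cv2.imread(f'pics/{n}3.png')[y0:y1,x0:x1].astype(float)*1.6
    b=np.clip(b,0,255).astype(np.uint8)
    b=cv2.resize(b,None,fx=s*.8,fy=s*.8,interpolation=cv2.INTER_CUBIC)
    a=cv2.imread(f'pics/{n}{0 if n=="scene" else 0}.png')[y0:y1,x0:x1]
    a=cv2.resize(np.clip(a*1.0,0,255).astype(np.uint8),(b.shape[1],b.shape[0]),interpolation=cv2.INTER_CUBIC)
    o=np.hstack([a,b])[:, :]
    h=o.shape[1]; 
    if h>800: o=np.vstack([a,b]); o=cv2.resize(o,None,fx=.6,fy=.6)
    cv2.imwrite(f'pics/{n}_z.png',o); print(o.shape)
```

```text
(691, 259, 3)
(576, 360, 3)
```

View pics/scene_z.png

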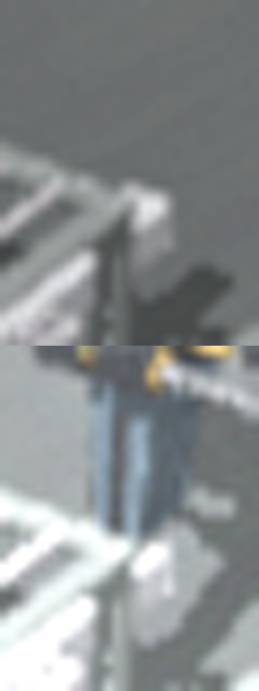

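View pics/side_z.png

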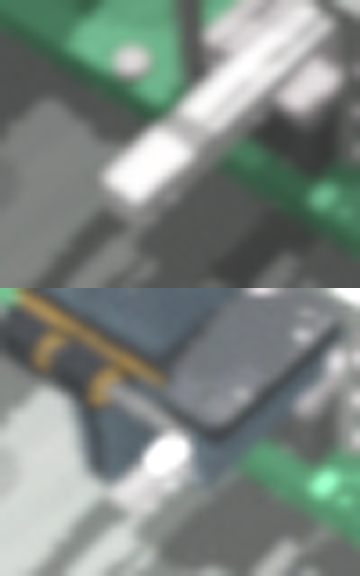

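Run:
```python
from g import *
s=env.state(); W=load('pics/wrist3.npz')
R0=Rn.from_euler('xyz',s['ee_rot'],degrees=True)
print('eye in tool',R0.inv().apply(W['eye']-s['ee_pos']))
for uv in ((258,212),(245,212),(271,212),(236,237),(281,237)):
    o,d=ray(W,*uv); o=R0.inv().apply(o-s['ee_pos']); d=R0.inv().apply(d)
    for y in (-16,0): print(uv,'y',y,(o+d*(y-o[1])/d[1]).round(1))
S=load('pics/scene3.npz');D=load('pics/side3.npz')
print(tri((S,D),((284.5,197),(210.3,207.4))))
for z in (0,19,40,60,79):
  for dx,dy in ((13.5,16),(13.5,-16),(-13.5,16),(-13.5,-16)):
    p=s['ee_pos']+R0.apply([dx,dy,-z]); print(z,dx,dy,proj(S,p).round(1),proj(D,p).round(1))
```

```text
eye in tool [   0.27562562  -77.54499766 -199.02985946]
(258, 212) y -16 [  0.7 -16.  -28.8]
(258, 212) y 0 [ 0.9  0.  15.5]
(245, 212) y -16 [ -7.  -16.  -28.8]
(245, 212) y 0 [-8.9  0.  15.5]
(271, 212) y -16 [  8.5 -16.  -28.8]
(271, 212) y 0 [10.6  0.  15.5]
(236, 237) y -16 [-10.  -16.  -64.2]
(236, 237) y 0 [-12.6   0.  -29.1]
(281, 237) y -16 [ 11.7 -16.  -64.2]
(281, 237) y 0 [ 14.7   0.  -29.1]
[601.63119653  84.17181077  71.76867087]
0 13.5 16 [285.9 206. ] [213.1 203.2]
0 13.5 -16 [291.4 201.6] [206.  209.7]
0 -13.5 16 [279.1 203.2] [219.7 207.5]
0 -13.5 -16 [284.6 198.9] [212.6 214.1]
19 13.5 16 [286.1 201.2] [212.6 199.3]
19 13.5 -16 [291.6 196.8] [205.4 205.8]
19 -13.5 16 [279.3 198.4] [219.3 203.6]
19 -13.5 -16 [284.8 194.1] [212.1 210.3]
40 13.5 16 [286.3 195.7] [212.  194.8]
40 13.5 -16 [291.9 191.4] [204.7 201.4]
40 -13.5 16 [279.4 193. ] [218.8 199.2]
40 -13.5 -16 [285.  188.8] [211.5 205.9]
60 13.5 16 [286.6 190.5] [211.5 190.5]
60 13.5 -16 [292.1 186.3] [204.1 197.1]
60 -13.5 16 [279.6 187.8] [218.4 194.8]
60 -13.5 -16 [285.2 183.6] [211.  201.6]
79 13.5 16 [286.8 185.5] [211.  186.3]
79 13.5 -16 [292.3 181.3] [203.5 192.9]
79 -13.5 16 [279.8 182.8] [217.9 190.6]
79 -13.5 -16 [285.4 178.6] [210.4 197.4]
```

Run:
```python
from h import *
crop('pics/wrist3.png','pics/wz.png',210,190,310,265,8)
```

```text
(no output)
```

View pics/wz.png

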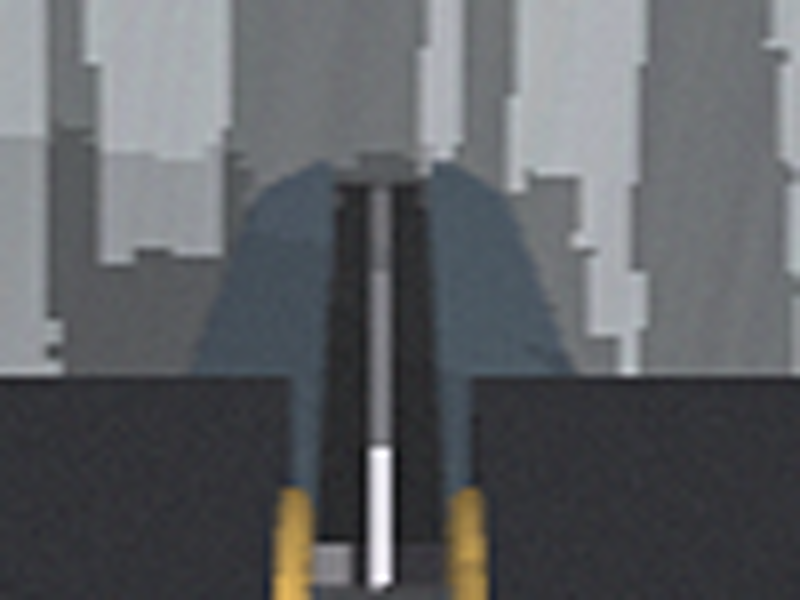

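Run:
```python
from g import *
S=load('pics/scene0.npz')
p0=np.array([193.1,-541.0,185.0]);R0=Rn.from_euler('xyz',[180,0.1,-70.36],degrees=True)
x0,y0,s=0,110,8
im=cv2.imread('pics/scene0.png')[110:200,0:95]; im=cv2.resize(im,None,fx=s,fy=s,interpolation=cv2.INTER_CUBIC)
for z in (0,19,40,79):
  for dx in (-45.6,0,45.6):
    u=proj(S,p0+R0.apply([dx,0,-z])); c=tuple(int(v) for v in ((u[0]-x0+.5)*s,(u[1]-y0+.5)*s)); print(z,dx,u.round(1))
    cv2.circle(im,c,4,(0,0,255) if z==0 else (0,255,255) if z==19 else (0,255,0) if z==40 else (255,0,255),-1)
im=cv2.resize(im,None,fx=.8,fy=.8,interpolation=cv2.INTER_AREA)
cv2.imwrite('pics/tip0.png',im)
```

```text
0 -45.6 [ 51.5 184.9]
0 0 [ 39.8 192.3]
0 45.6 [ 27.5 200.1]
19 -45.6 [ 50.  179.5]
19 0 [ 38.2 186.8]
19 45.6 [ 25.8 194.5]
40 -45.6 [ 48.4 173.4]
40 0 [ 36.4 180.7]
40 45.6 [ 23.8 188.3]
79 -45.6 [ 45.3 161.9]
79 0 [ 33. 169.]
79 45.6 [ 20.1 176.4]
```

View pics/tip0.png

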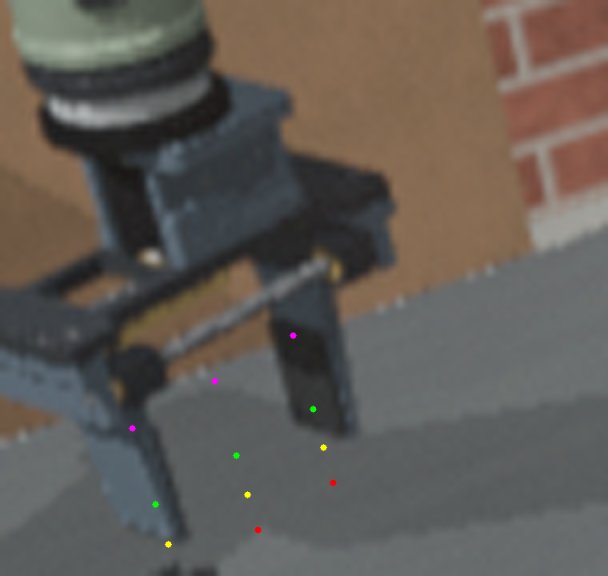

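>>> servo_tool(
  plan=[
    [[0,0,0],[0,-12,0],0],
    [[0,0,0],[0,-14,0],0],
    [[0,0,0],[0,-14,0],0],
    [[0,0,0],[0,-6,0],0],
    [[0,0,0],[0,0,5],0],
    [[0,0,0],[0,0,8],0],
    [[0,0,0],[0,0,7],0],
    [[0,0,0],[0,0,0],0],
    [[0,0,0],[0,0,0],0],
    [[0,0,0],[0,0,0],0],
  ],
)

```text
time_s: 9.3
ee_pos: [598.8, 126.2, 33.5]
ee_rot: [-180.0, 0.3, 8.6]
force: [-0.1, 0.4, 0.2]
gripper_width: 0.4
```

```bash
cat > tip.py <<'E'
import sys
from g import *
k=sys.argv[1]
s=env.state();R0=Rn.from_euler('xyz',s['ee_rot'],degrees=True)
outs=[]
for n,(x0,y0,x1,y1,sc) in dict(scene=(265,150,325,215,10),side=(170,165,250,235,10)).items():
    f=grab(n,f'pics/{n}{k}.png')
    im=cv2.imread(f'pics/{n}{k}.png')[y0:y1,x0:x1]; im=np.clip(im*1.4,0,255).astype(np.uint8); im=cv2.resize(im,None,fx=sc,fy=sc,interpolation=cv2.INTER_CUBIC)
    for z,c in ((0,(0,0,255)),(20,(0,255,255)),(40,(0,255,0))):
        for dx,dy in ((13.5,16),(13.5,-16),(-13.5,16),(-13.5,-16)):
            u=proj(f,s['ee_pos']+R0.apply([dx,dy,-z])); cv2.circle(im,(int((u[0]-x0+.5)*sc),int((u[1]-y0+.5)*sc)),3,c,-1)
    cv2.imwrite(f'pics/tip_{n}{k}.png',im)
grab('wrist',f'pics/wrist{k}.png')
delta([*m2w(0,190),57])
E
python3 tip.py 4
```

```text
machine pos [ -1.3 218.9] [598.77777169 126.28560177  33.57178321] [-179.98466356    0.27406459    8.63517121] F [ 0.1 -0.4 -0.3] w 0.07828916663800856
shift tool [  1.2  28.9 -23.4] turn [-0.02  0.27  0.04]
```

View pics/tip_scene4.png

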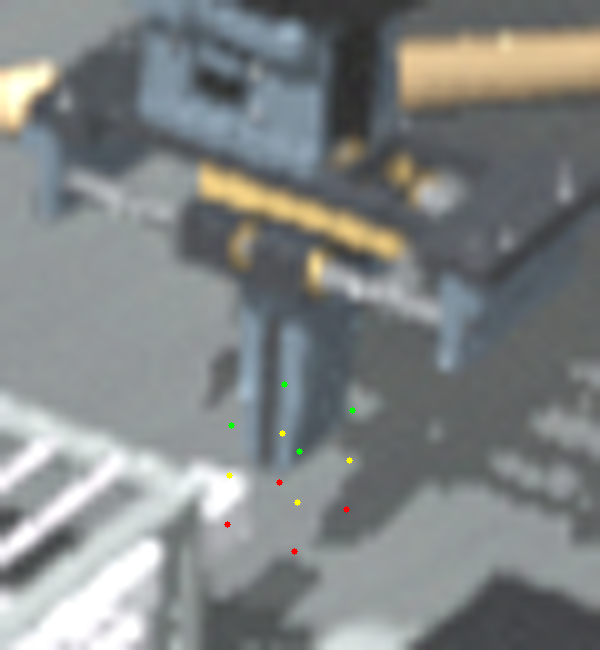

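View pics/tip_side4.png

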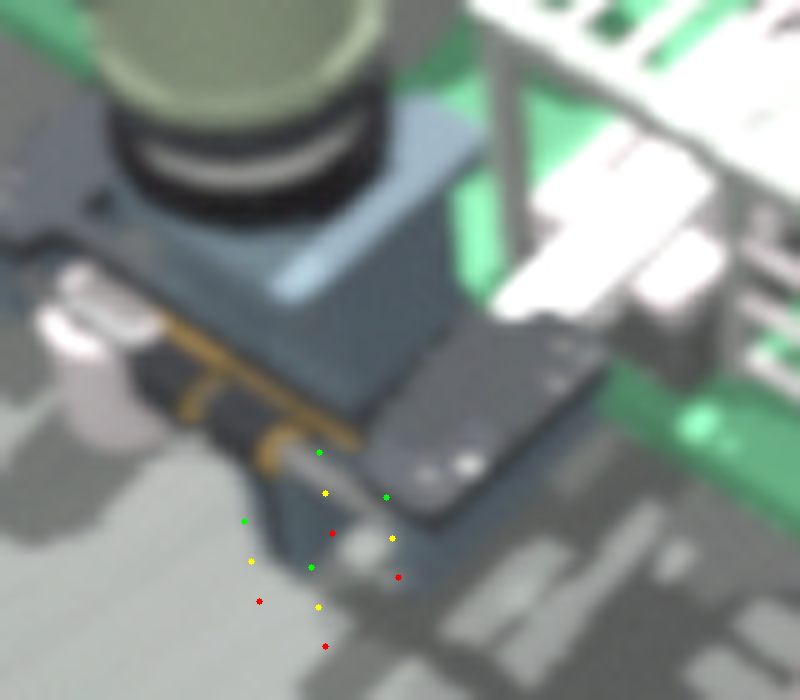

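>>> servo_tool(
  plan=[
    [[0,0,0],[1,0,5],0],
    [[0,0,0],[0,0,4],0],
    [[0,0,0],[0,4,0],0],
    [[0,0,0],[0,5,0],0],
    [[0,0,0],[0,5,0],0],
    [[0,0,0],[0,4,0],0],
    [[0,0,0],[0,3,0],0],
    [[0,0,0],[0,3,0],0],
    [[0,0,0],[0,3,0],0],
    [[0,0,0],[0,3,0],0],
  ],
)

```text
time_s: 10.7
ee_pos: [604.6, 96.4, 24.3]
ee_rot: [-179.8, 0.2, 8.6]
force: [-0.4, 3.2, 0.6]
gripper_width: 0.5
```

```bash
python3 tip.py 5
```

```text
machine pos [  0.  188.1] [604.68037681  95.94947483  24.28481375] [-179.8704645     0.22879727    8.58183215] F [-0.2  3.6  0.3] w 0.2384347216082055
shift tool [ -0.1  -2.  -32.7] turn [-0.13  0.23 -0.02]
```

View pics/tip_scene5.png

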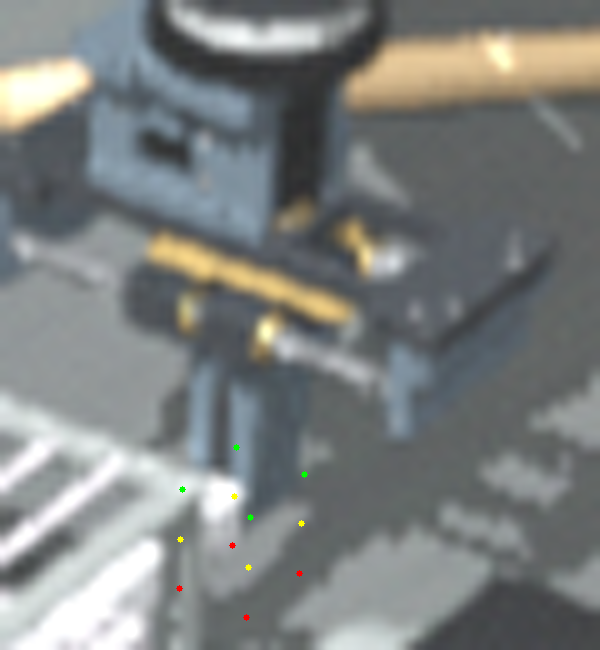

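>>> servo_tool(
  plan=[
    [[0,0,0],[0,2.5,0],0],
    [[0,0,0],[0,2.5,0],0],
    [[0,0,0],[0,2.5,0],0],
    [[0,0,0],[0,2.5,0],0],
    [[0,0,0],[0,2.5,0],0],
    [[0,0,0],[0,2.5,0],0],
    [[0,0,0],[0,2.5,0],0],
    [[0,0,0],[0,2.5,0],0],
    [[0,0,0],[0,2.5,0],0],
    [[0,0,0],[0,2.5,0],0],
  ],
)

```text
time_s: 12.1
ee_pos: [607.7, 75.7, 24.5]
ee_rot: [-179.3, 0.2, 8.4]
force: [-1.8, 12.1, 0.8]
gripper_width: 0.4
```

```bash
python3 tip.py 6
```

```text
machine pos [ -0.  167.6] [607.72129479  75.75894138  24.45216119] [-179.28141262    0.23017613    8.3886121 ] F [-1.5 12.4  0.9] w 0.7594476888240853
shift tool [ -0.2 -22.8 -32.3] turn [-0.72  0.23 -0.21]
```

View pics/tip_scene6.png

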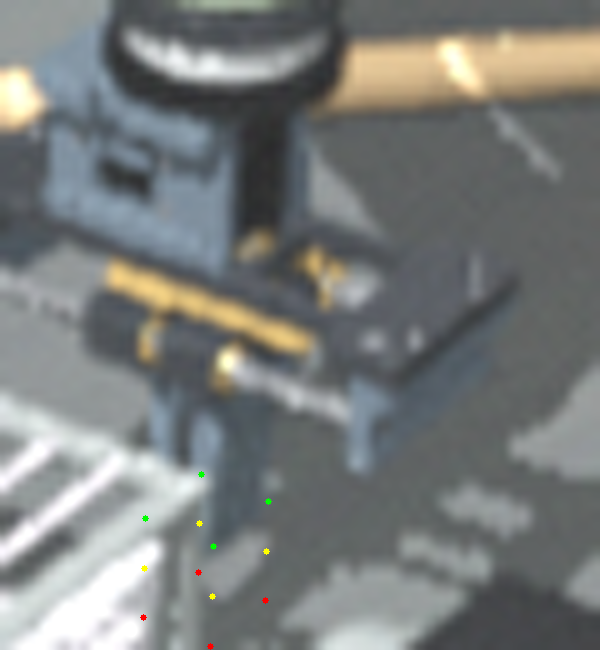

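View pics/tip_side6.png

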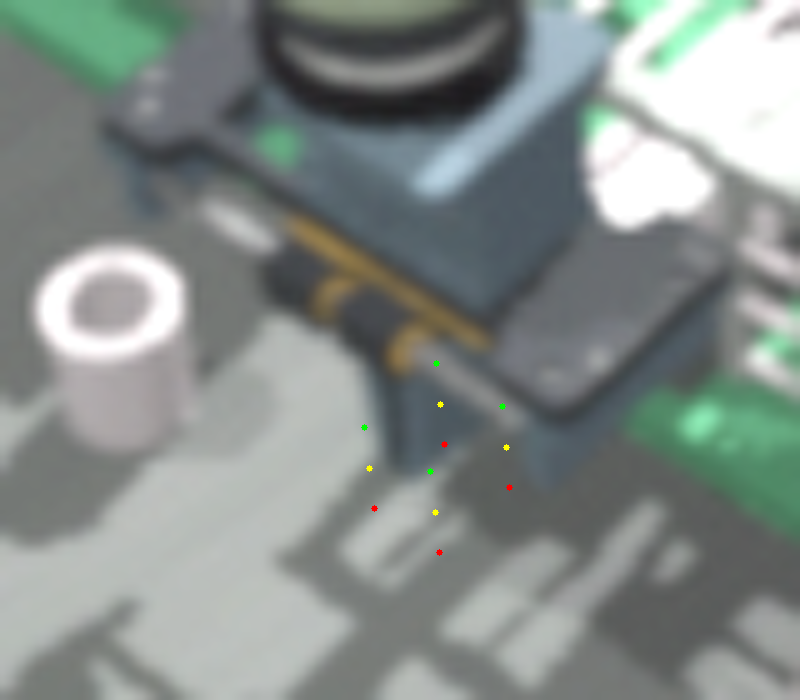

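View pics/wrist6.png

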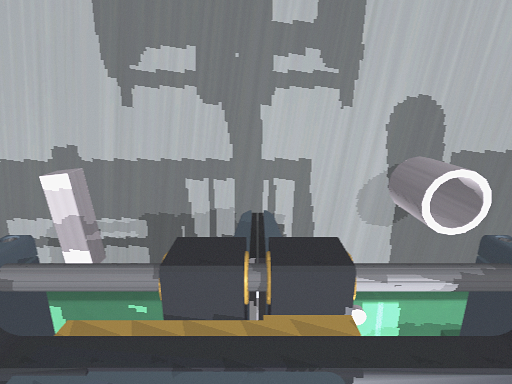

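>>> servo_tool(
  plan=[
    [[-0.7,0.2,-0.2],[0,2,0],0],
    [[0,0,0],[0,3,0],0],
    [[0,0,0],[0,3,0],0],
    [[0,0,0],[0,4,0],0],
    [[0,0,0],[0,4,0],0],
    [[0,0,0],[0,4,0],0],
    [[0,0,0],[0,4,0],0],
    [[0,0,0],[0,4,0],0],
    [[0,0,0],[0,4,0],0],
    [[0,0,0],[0,4,0],0],
  ],
)

```text
time_s: 13.5
ee_pos: [607.7, 78.1, 25.4]
ee_rot: [-176.4, 0.0, 7.7]
force: [-2.4, 16.5, 0.8]
gripper_width: 0.8
```

```bash
python3 tip.py 7
```

```text
machine pos [  0.3 169.9] [607.73593817  78.0465617   25.43950825] [-1.76389596e+02  4.66941473e-02  7.64792989e+00] F [-0.8 15.8  0.9] w 0.3038346804965018
shift tool [ -0.7 -22.  -30.2] turn [-3.61  0.02 -0.95]
```

Run:
```python
from g import *
x0,y0,x1,y1,s=215,215,270,265,12
im=cv2.imread('pics/scene7.png')[y0:y1,x0:x1]; im=cv2.resize(im,None,fx=s,fy=s,interpolation=cv2.INTER_CUBIC)
f=load('pics/scene7.npz')
for y in (-125,-97,-80):
  for x in (-10,10):
    u=proj(f,[*m2w(x,y),75]); cv2.circle(im,(int((u[0]-x0+.5)*s),int((u[1]-y0+.5)*s)),3,(0,0,255) if y==-97 else (255,0,255),-1)
cv2.imwrite('pics/stop7.png',im)
```

```text
(no output)
```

View pics/stop7.png

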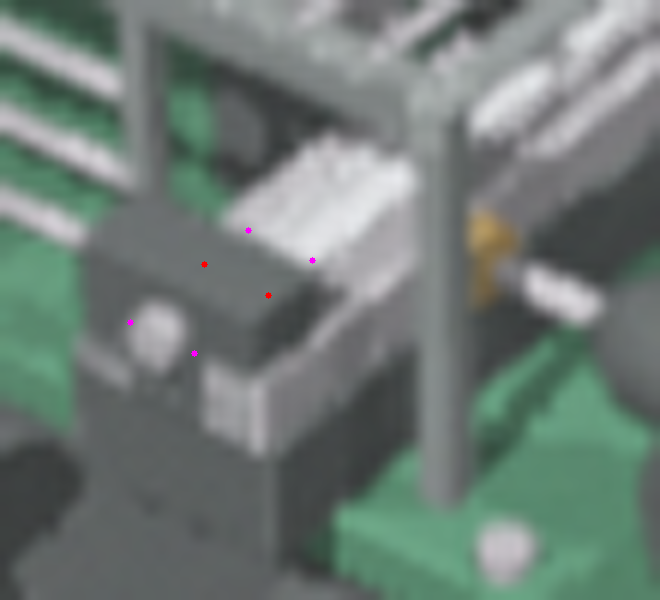

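Run:
```python
from g import *
x0,y0,x1,y1,s=225,220,255,245,13
o=[]
for n in (0,7):
    im=cv2.imread(f'pics/scene{n}.png')[y0:y1,x0:x1]; o.append(cv2.resize(im,None,fx=s,fy=s,interpolation=cv2.INTER_CUBIC))
cv2.imwrite('pics/stopcmp.png',np.hstack(o))
f=load('pics/scene7.npz')
print(proj(f,[*m2w(0,-97),75]),proj(f,[*m2w(0,-76),75]),proj(f,[*m2w(0,-97),65]))
```

```text
[234.21387763 237.82899748] [238.73685361 234.28610651] [234.30875483 240.53459639]
```

View pics/stopcmp.png

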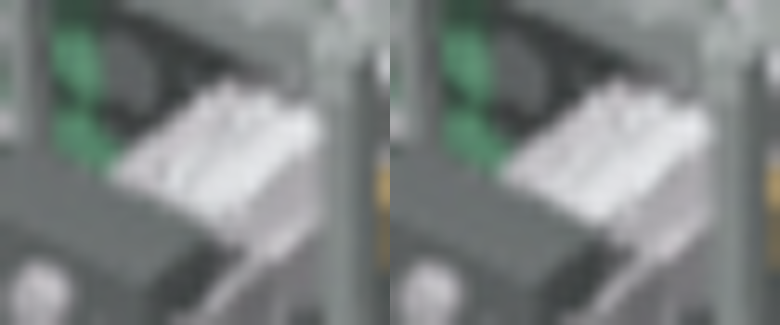

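Run:
```python
from g import *
f=load('pics/scene7.npz')
q=lambda X,Y:(215+(X+.5)/12-.5,215+(Y+.5)/12-.5)
P=dict(fl=q(85,240),fr=q(248,348),br=q(338,285),bm=q(275,245),bl=q(225,215))
for h in (75,80,85,90,95,100):
    print(h,{k:w2m(onz(f,*p,h)).round(1).tolist() for k,p in P.items()})
D=load('pics/side0.npz')
```

```text
75 {'fl': [-39.5, -107.2], 'fr': [19.0, -115.7], 'br': [21.1, -83.8], 'bm': [-1.0, -80.8], 'bl': [-18.4, -78.8]}
80 {'fl': [-35.1, -112.0], 'fr': [23.0, -120.5], 'br': [25.1, -88.8], 'bm': [3.2, -85.7], 'bl': [-14.1, -83.8]}
85 {'fl': [-30.7, -116.8], 'fr': [27.1, -125.2], 'br': [29.2, -93.7], 'bm': [7.3, -90.6], 'bl': [-9.9, -88.7]}
90 {'fl': [-26.3, -121.6], 'fr': [31.1, -130.0], 'br': [33.2, -98.6], 'bm': [11.5, -95.6], 'bl': [-5.6, -93.7]}
95 {'fl': [-22.0, -126.4], 'fr': [35.1, -134.7], 'br': [37.2, -103.5], 'bm': [15.6, -100.5], 'bl': [-1.4, -98.6]}
100 {'fl': [-17.6, -131.2], 'fr': [39.2, -139.5], 'br': [41.2, -108.5], 'bm': [19.8, -105.5], 'bl': [2.9, -103.6]}
```

>>> servo_tool(
  plan=[
    [[0,0,0],[0,-6,0],0],
    [[-3.6,0,-1],[0,-12,0],0],
    [[0,0,0],[0,-12,0],0],
    [[0,0,0],[0,-10,0],0],
    [[0,0,0],[0,-10,0],0],
    [[0,0,0],[0,0,-40],0],
    [[0,0,0],[0,0,-50],0],
    [[0,0,0],[0,0,-50],0],
    [[0,0,0],[0,0,-30],0],
    [[0,0,0],[0,0,0],0],
  ],
)

```text
time_s: 14.9
ee_pos: [600.5, 125.7, 200.0]
ee_rot: [179.6, 0.2, 8.6]
force: [-0.1, -0.7, -0.3]
gripper_width: 0.4
```

```bash
python3 tip.py 8
python3 - <<'E'
from g import *
crop('pics/side8.png','pics/sd8.png',170,125,330,245,5)
crop('pics/scene8.png','pics/sc8.png',175,165,305,265,6)
E
```

```text
machine pos [ -2.  218.1] [598.1820195  125.33959513 195.81042111] [179.62090399   0.65471509   8.65039275] F [-0.9  0.8  1.2] w 0.48374950787836485
shift tool [  3.6  27.2 139. ] turn [0.38 0.65 0.05]
```

View pics/sd8.png

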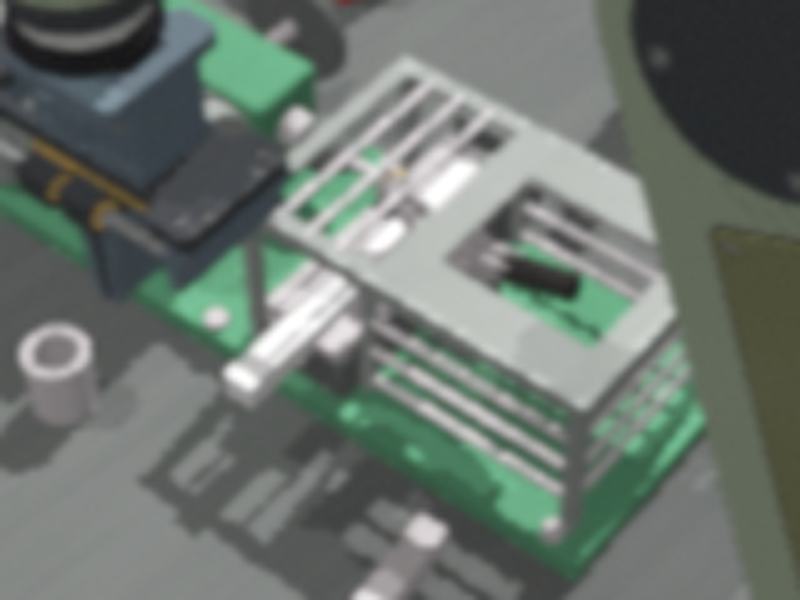

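View pics/sc8.png

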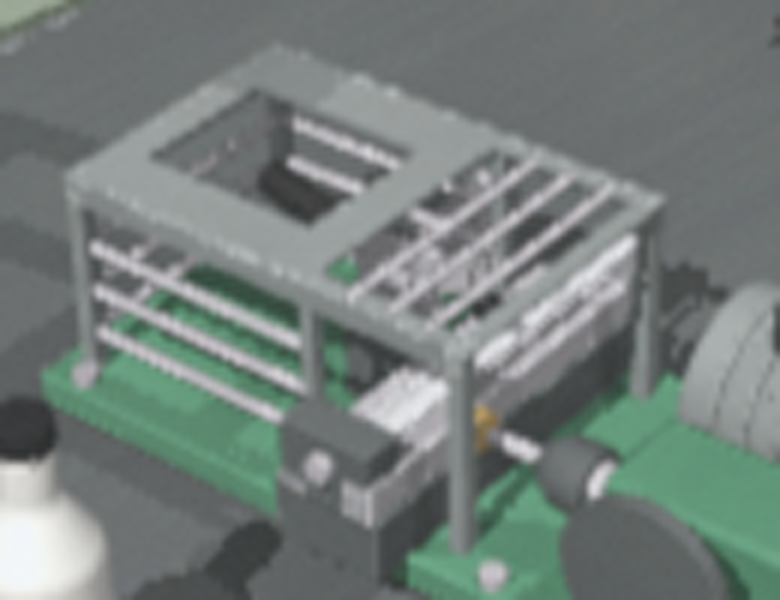

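Run:
```python
from g import *
D=load('pics/side8.npz');S=load('pics/scene8.npz')
d=lambda X,Y:(170+(X+.5)/5-.5,125+(Y+.5)/5-.5)
for p in (d(226,377),d(246,392)): w=onz(D,*p,75); print('bar end',w.round(1),w2m(w).round(1))
for nm,f,(x0,y0,x1,y1) in (('side',D,(262,165,300,195)),('scene',S,(205,182,240,205))):
    im=f['pixels'][y0:y1,x0:x1].astype(int); m=((im.max(2)<62)).astype(np.uint8)
    n,l,st,c=cv2.connectedComponentsWithStats(m); 
    for i in range(1,n):
        if st[i,4]>25:
            ys,xs=np.nonzero(l==i); pts=np.c_[xs+x0,ys+y0].astype(float); mu=pts.mean(0); U,s_,V=np.linalg.svd(pts-mu); t=(pts-mu)@V[0]; b=(pts-mu)@V[1]
            print(nm,st[i],mu,V[0],t.min(),t.max(),b.min(),b.max())
            for tt in (t.min(),t.max()):
                e=mu+V[0]*tt; 
                for z in (120,132): print('   end',e.round(1),z,onz(f,*e,z).round(1),w2m(onz(f,*e,z)).round(1))
# window from both views w/ full image
crop('pics/scene8.png','pics/hz.png',195,175,250,210,14)
crop('pics/side8.png','pics/hzd.png',255,155,315,200,13)
```

```text
bar end [615.4  60.5  75. ] [  5.3 151.5]
bar end [598.3  59.2  75. ] [-11.9 152.7]
side [ 9 12 14  7 53] [277.77358491 180.35849057] [0.96504771 0.26207426] -6.630783755938383 6.701059253835398 -2.2521441752231963 2.048945866593744
   end [271.4 178.6] 120 [532.8 -95.9 120. ] [-99.8   9.1]
   end [271.4 178.6] 132 [525.4 -88.  132. ] [-105.9   18. ]
   end [284.2 182.1] 120 [ 496.5 -114.2  120. ] [-138.4   -3.5]
   end [284.2 182.1] 132 [ 489.6 -106.   132. ] [-144.     5.5]
```

View pics/hz.png

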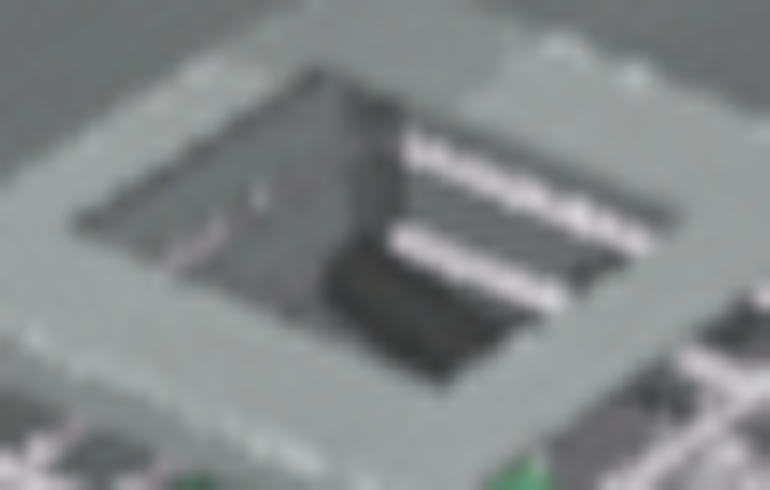

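View pics/hzd.png

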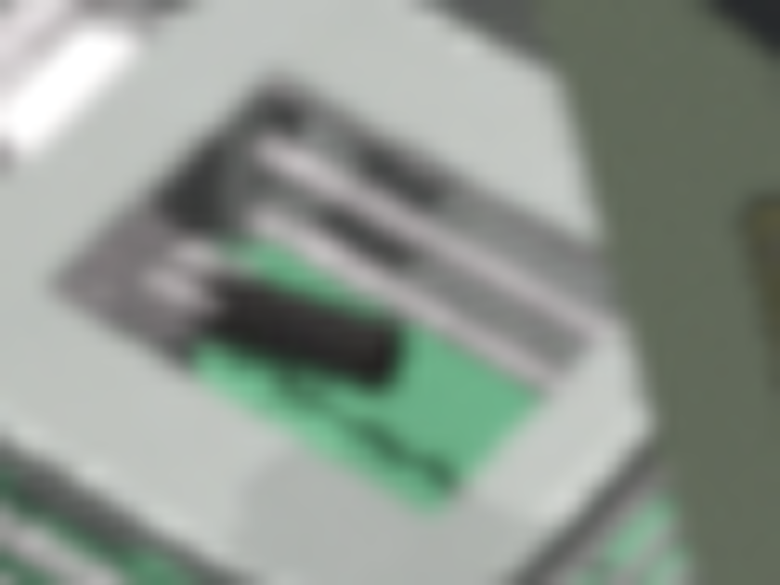

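Run:
```python
from g import *
D=load('pics/side8.npz');S=load('pics/scene8.npz')
for a,b in (((350,275),(388,352)),((345,270),(395,350))):
    p=tri((S,D),((195+(a[0]+.5)/14-.5,175+(a[1]+.5)/14-.5),(255+(b[0]+.5)/13-.5,155+(b[1]+.5)/13-.5))); print(p.round(1),w2m(p).round(1))
# window corners
ws=[(320,68),(72,222),(440,385),(685,215)]; wd=[(265,75),(608,330),(432,510),(52,280)]
W1=np.array([w2m(onz(S,195+(x+.5)/14-.5,175+(y+.5)/14-.5,142)) for x,y in ws]);print(W1.round(1).tolist(),W1.mean(0))
W2=np.array([w2m(onz(D,255+(x+.5)/13-.5,155+(y+.5)/13-.5,142)) for x,y in wd]);print(W2.round(1).tolist(),W2.mean(0))
```

```text
[ 496.7 -112.2  123.4] [-137.9   -1.6]
[ 495.5 -112.9  124.5] [-139.2   -2.1]
[[-179.6, 40.2], [-180.5, -42.6], [-73.4, -43.3], [-73.4, 41.1]] [-126.7394133    -1.13701015]
[[-74.4, -41.8], [-183.0, -25.1], [-182.3, 43.0], [-75.1, 41.0]] [-128.71516149    4.26108889]
```

Run:
```python
from g import *
for k,pos,rot in ((4,[598.8,126.2,33.5],[-180,.3,8.6]),):
    R0=Rn.from_euler('xyz',rot,degrees=True)
    for n,(x0,y0,x1,y1,sc) in dict(scene=(255,140,335,210,10),side=(150,140,250,235,8)).items():
        f=load(f'pics/{n}{k}.npz'); im=cv2.imread(f'pics/{n}{k}.png')[y0:y1,x0:x1]; im=np.clip(im*1.3,0,255).astype(np.uint8); im=cv2.resize(im,None,fx=sc,fy=sc,interpolation=cv2.INTER_CUBIC)
        for z,c in ((34,(0,0,255)),(60,(0,255,0)),(79,(0,255,255)),(100,(255,0,255))):
            P=[(89,38),(89,-38),(-89,-38),(-89,38)] if z>34 else [(13.5,16),(13.5,-16),(-13.5,-16),(-13.5,16)]
            q=[proj(f,np.array(pos)+R0.apply([a,b,-z])) for a,b in P]; q=[((u[0]-x0+.5)*sc,(u[1]-y0+.5)*sc) for u in q]
            cv2.polylines(im,[np.int32(q)],True,c,1)
        cv2.imwrite(f'pics/body_{n}.png',im)
```

```text
(no output)
```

View pics/body_scene.png

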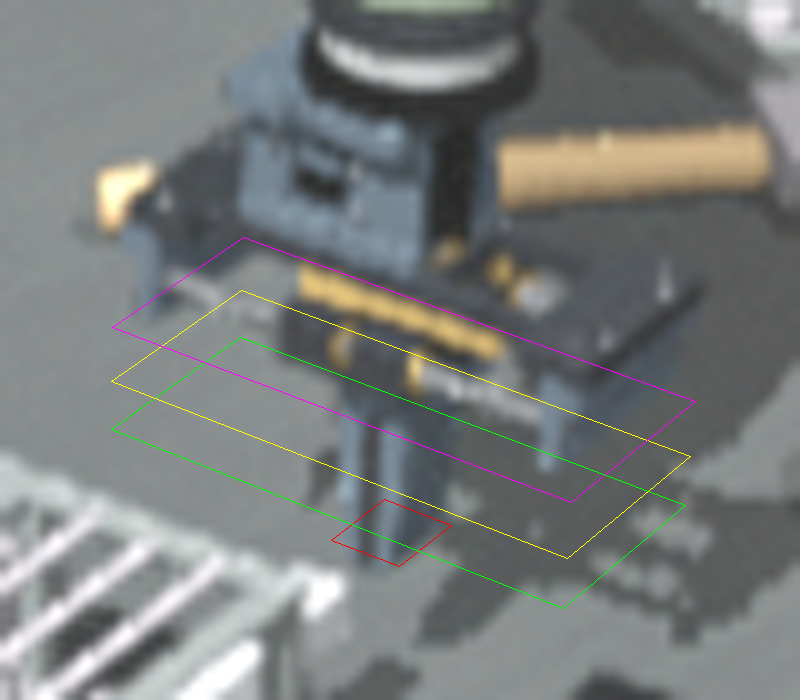

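View pics/body_side.png

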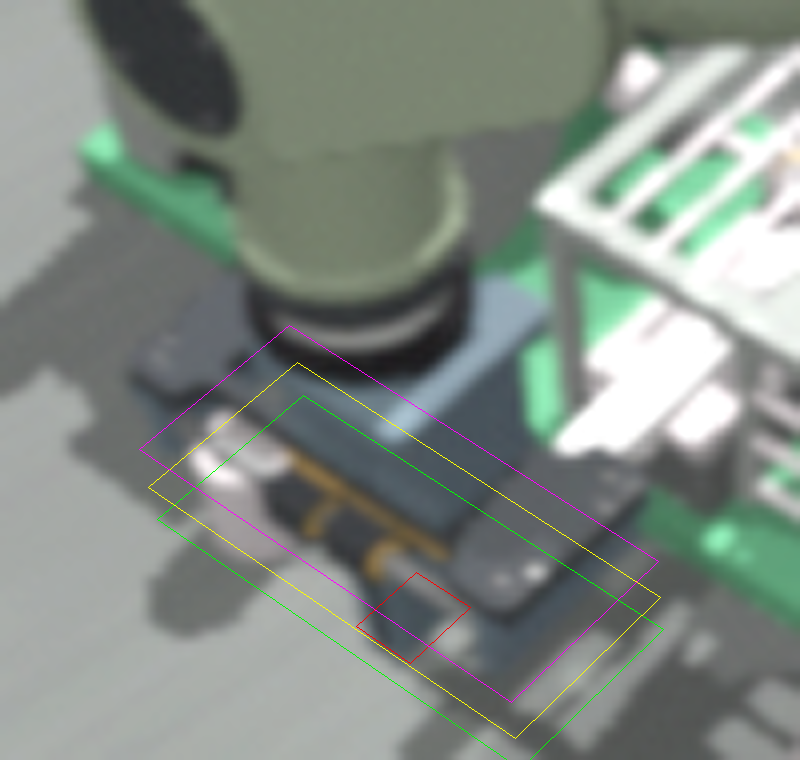

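>>> servo_tool(
  plan=[
    [[0.4,0.6,0],[-10,20,0],0],
    [[0,0,0],[-18,32,0],0],
    [[0,0,0],[-18,32,0],0],
    [[0,0,0],[-18,32,0],0],
    [[0,0,0],[-18,32,0],0],
    [[0,0,0],[-18,32,0],0],
    [[0,0,0],[-14,25,0],0],
    [[0,0,0],[-6,10,0],0],
    [[0,0,0],[0,0,0],0],
    [[0,0,0],[0,0,0],0],
  ],
)

```text
time_s: 16.3
ee_pos: [500.5, -110.2, 178.3]
ee_rot: [-179.5, 1.9, 8.7]
force: [-0.0, 0.5, 0.5]
gripper_width: 0.4
```

Run:
```python
from g import *
delta([*m2w(-125,-1),125])
for n in ("wrist","scene","side"): grab(n,f'pics/{n}9.png')
crop('pics/scene9.png','pics/sc9.png',175,140,305,240,6)
crop('pics/side9.png','pics/sd9.png',205,95,345,215,5.5)
```

```text
machine pos [-1.338e+02 -1.000e-01] [ 500.53171522 -110.15478683  178.34883242] [-179.48604285    1.92187684    8.72299557] F [-0.   0.5  0.5] w 0.3776543148615421
shift tool [10.6  1.3 53. ] turn [-0.51  1.92  0.11]
```

View pics/wrist9.png

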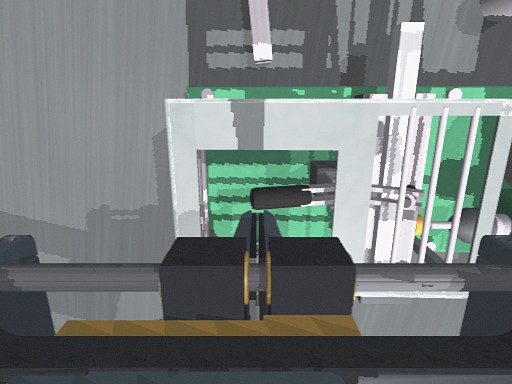

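View pics/sc9.png

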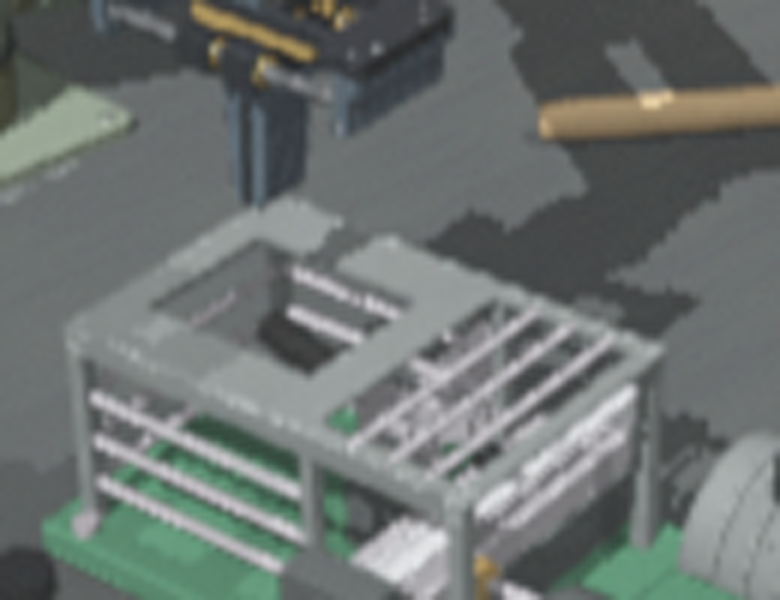

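View pics/sd9.png

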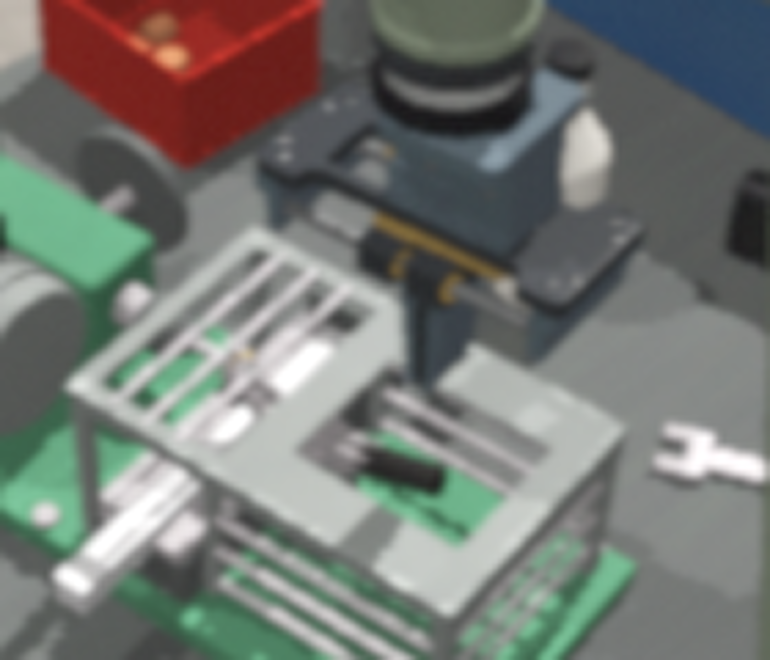

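Run:
```python
from g import *
W=load('pics/wrist9.npz')
for n,u,v,z in (('win -x+y',197,150,142),('win +x+y',338,150,142),('guard corner -x+y',167,99,142),('guard corner+x+y',511,101,142),('grip free',252,199,130),('grip root',308,196,130),('bar end L',402,23,75),('bar end R',424,24,75)):
    p=onz(W,u,v,z); print(n,p.round(1),w2m(p).round(1))
S=load('pics/scene9.npz');s=env.state();R0=Rn.from_euler('xyz',s['ee_rot'],degrees=True)
for z in (20,30,34,40): print(z,[((proj(S,s['ee_pos']+R0.apply([a,b,-z]))-[175,140]+.5)*6).round().tolist() for a,b in ((13.5,16),(13.5,-16),(-13.5,16))])
```

```text
win -x+y [446.4 -74.2 142. ] [-182.    43.4]
win +x+y [554.4 -57.1 142. ] [-72.6  44.2]
guard corner -x+y [420.2 -39.6 142. ] [-202.7   81.6]
guard corner+x+y [669.3  -3.  142. ] [49.1 80.6]
grip free [ 494.7 -110.6  130. ] [-139.6    0.3]
grip root [ 541.1 -100.3  130. ] [-92.2   3.6]
bar end L [601.5  54.8  75. ] [ -9.3 147.8]
bar end R [620.7  56.8  75. ] [ 10.  146.9]
20 [[269.0, 228.0], [310.0, 201.0], [229.0, 210.0]]
30 [[269.0, 211.0], [310.0, 185.0], [228.0, 193.0]]
34 [[268.0, 204.0], [310.0, 178.0], [228.0, 186.0]]
40 [[268.0, 194.0], [309.0, 168.0], [227.0, 176.0]]
```

>>> servo_tool(
  plan=[
    [[-0.5,1.9,0.1],[10,1,10],0],
    [[0,0,0],[0,0,15],0],
    [[0,0,0],[0,0,15],0],
    [[0,0,0],[0,0,12],0],
    [[0,0,0],[0,0,0],0],
    [[0,0,0],[0,0,0],0],
    [[0,0,0],[0,0,0],0],
    [[0,0,0],[0,0,0],0],
    [[0,0,0],[0,0,0],0],
    [[0,0,0],[0,0,0],0],
  ],
)

```text
time_s: 17.7
ee_pos: [512.0, -108.3, 124.7]
ee_rot: [179.9, -0.1, 8.8]
force: [0.5, -0.5, 1.1]
gripper_width: 0.2
```

Run:
```python
from g import *
delta([*m2w(-125,0),98])
for n in ("wrist","scene","side"): grab(n,f'pics/{n}10.png')
crop('pics/scene10.png','pics/sc10.png',175,140,305,240,6)
crop('pics/side10.png','pics/sd10.png',205,95,345,215,5.5)
```

```text
machine pos [-122.1   -0. ] [ 512.02770405 -108.27696276  124.65239631] [ 1.79939638e+02 -1.37043603e-01  8.80100152e+00] F [ 0.5 -0.5  1.1] w 0.24225091811198704
shift tool [-2.9 -0.  26.6] turn [ 0.06 -0.14  0.2 ]
```

View pics/sc10.png

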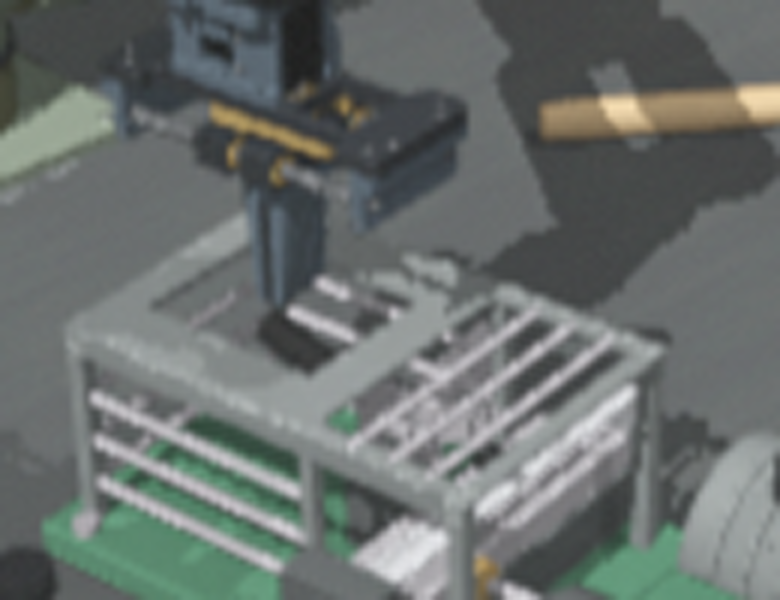

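View pics/sd10.png

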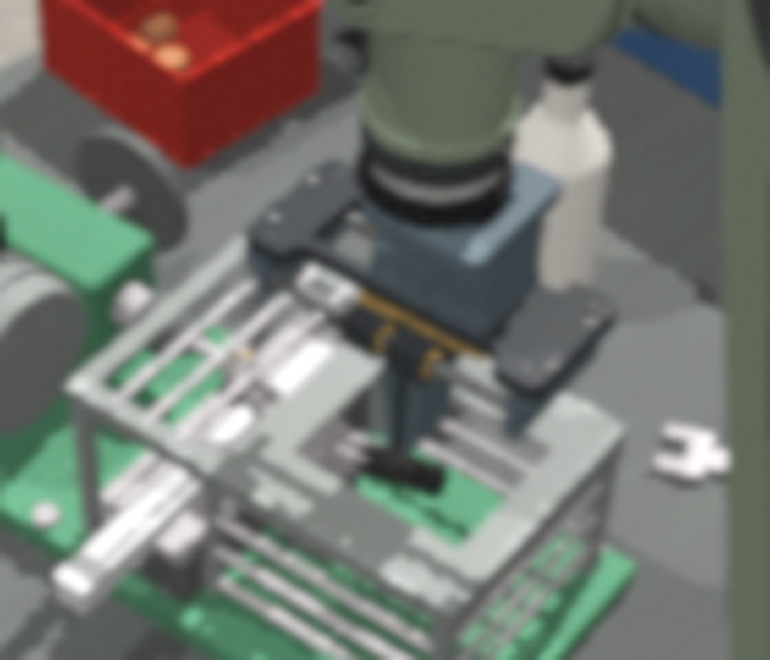

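View pics/wrist10.png

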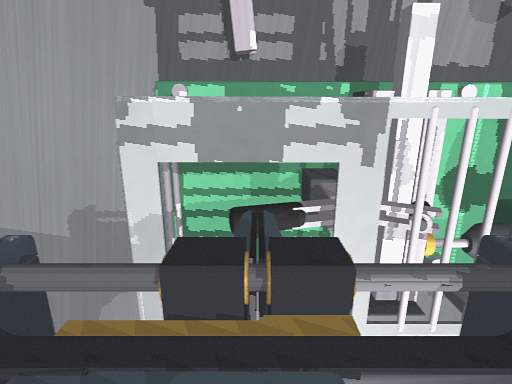

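>>> servo_tool(
  plan=[
    [[0,0,0.2],[-2,0,6],0],
    [[0,0,0],[0,0,8],0],
    [[0,0,0],[0,0,8],0],
    [[0,0,0],[0,0,4],0],
    [[0,0,0],[0,0,4],0],
    [[0,0,0],[0,0,4],0],
    [[0,0,0],[0,0,4],0],
    [[0,0,0],[0,0,4],0],
    [[0,0,0],[0,0,4],0],
    [[0,0,0],[0,0,4],0],
  ],
)

```text
time_s: 19.1
ee_pos: [505.3, -109.4, 74.3]
ee_rot: [179.9, 0.4, 8.7]
force: [-7.3, 1.6, 29.2]
gripper_width: 0.5
```

Run:
```python
from g import *
delta([*m2w(-125,0),69])
for n in ("wrist","scene","side"): grab(n,f'pics/{n}11.png')
crop('pics/scene11.png','pics/sc11.png',175,140,305,240,6)
crop('pics/side11.png','pics/sd11.png',205,95,345,215,5.5)
```

```text
machine pos [-1.289e+02 -1.000e-01] [ 505.33304834 -109.38897187   74.3306451 ] [179.93832123   0.38156988   8.65553959] F [-7.3  1.6 29.2] w 0.46487584001563487
shift tool [ 4.  -0.1  5.3] turn [0.06 0.38 0.06]
```

View pics/sc11.png

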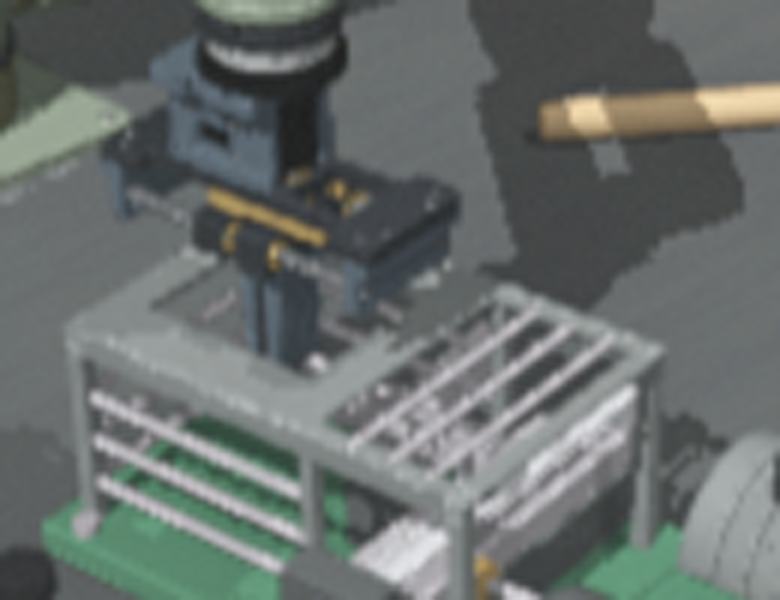

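View pics/sd11.png

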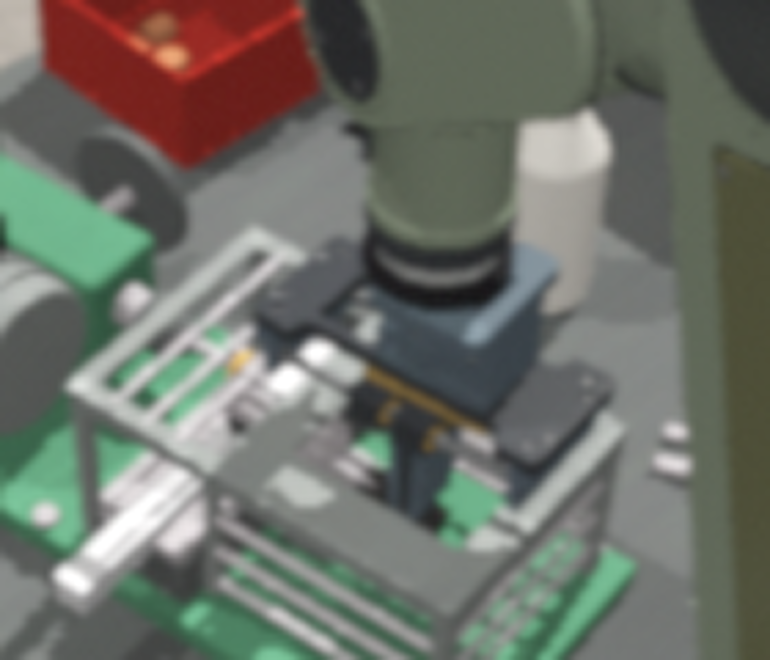

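>>> servo_tool(
  plan=[
    [[0,0,0],[0,0,4],0],
    [[0,0,0],[0,0,4],0],
    [[0,0,0],[0,0,4],0],
    [[0,0,0],[0,0,4],0],
    [[0,0,0],[0,0,4],0],
    [[0,0,0],[0,0,0],0],
    [[0,0,0],[0,0,0],0],
    [[0,0,0],[0,0,0],0],
    [[0,0,0],[0,0,0],0],
    [[0,0,0],[0,0,0],0],
  ],
)

```text
time_s: 20.5
ee_pos: [505.8, -109.4, 75.1]
ee_rot: [179.7, -0.1, 8.7]
force: [-0.9, 0.5, 4.7]
gripper_width: 0.0
```

Run:
```python
from g import *
delta([*m2w(-127,0),180])
```

```text
machine pos [-128.5   -0.2] [ 505.81259402 -109.44948042   75.11023731] [ 1.79726497e+02 -1.44727777e-01  8.65986325e+00] F [-0.9  0.5  4.7] w 0.019557657262119964
shift tool [   1.7    0.3 -104.9] turn [ 0.27 -0.14  0.06]
```

>>> servo_tool(
  plan=[
    [[0,0,0],[1,0,-8],0],
    [[0,0,0],[0,0,-12],0],
    [[0,0,0],[0,0,-15],0],
    [[0,0,0],[0,0,-20],0],
    [[0,0,0],[0,0,-25],0],
    [[0,0,0],[0,0,-30],0],
    [[0,0,0],[0,0,-30],0],
    [[0,0,0],[-20,0,-20],0],
    [[0,0,0],[0,0,0],0],
    [[0,0,0],[0,0,0],0],
  ],
)

```text
time_s: 21.75
ee_pos: [487.2, -111.5, 245.9]
ee_rot: [179.6, -0.5, 8.7]
force: [-0.1, -0.3, 0.2]
gripper_width: 0.3
```

Run:
```python
from g import *
delta([*m2w(-127,0),180])
for n in ("wrist","scene","side"): grab(n,f'pics/{n}12.png')
crop('pics/scene12.png','pics/sc12.png',175,150,305,250,6)
crop('pics/side12.png','pics/sd12.png',205,95,345,215,5.5)
```

```text
machine pos [-147.2    0.5] [ 487.1536281  -111.54519083  245.94289634] [179.62369663  -0.45199145   8.65667755] F [-0.1 -0.3  0.2] w 0.265796773975481
shift tool [19.7  0.1 66.1] turn [ 0.38 -0.45  0.06]
```

View pics/sc12.png

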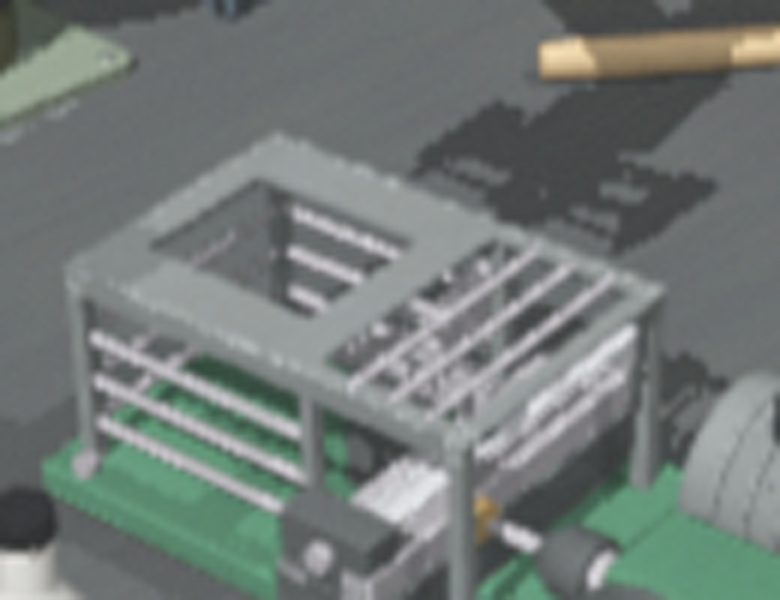

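View pics/sd12.png

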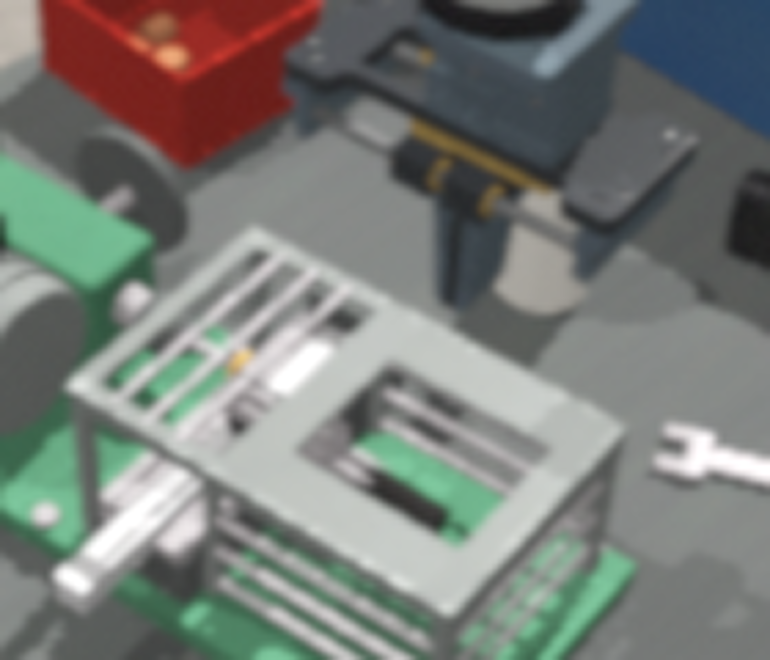

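View pics/wrist12.png

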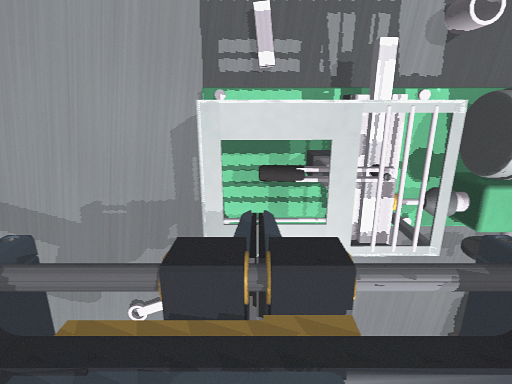

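Run:
```python
from g import *
a=cv2.imread('pics/side8.png')[165:200,255:310];b=cv2.imread('pics/side12.png')[165:200,255:310]
cv2.imwrite('pics/hcmp.png',cv2.resize(np.vstack([a,b]),None,fx=8,fy=8,interpolation=cv2.INTER_CUBIC))
def ony0(f,u,v,y=-0.5):
    o,d=ray(f,u,v); om=w2m(o); dm=Rm.T@d[:2]; t=(y-om[1])/dm[1]; p=o+d*t; return w2m(p),p[2]
for k in (8,12):
    f=load(f'pics/side{k}.npz')
    im=f['pixels'][165:205,262:300].astype(int); m=(im.max(2)<62).astype(np.uint8)
    n,l,st,c=cv2.connectedComponentsWithStats(m); i=1+st[1:,4].argmax(); ys,xs=np.nonzero(l==i); P=np.c_[xs+262,ys+165].astype(float)
    mu=P.mean(0);V=np.linalg.svd(P-mu)[2];t=(P-mu)@V[0]*np.sign(V[0,0])
    for tt in (t.min(),t.max()): e=mu+V[0]*np.sign(V[0,0])*tt; print(k,st[i],e.round(1),ony0(f,*e))
f=load('pics/side12.npz')
for p in ((62,577),(87,597)):
    w=onz(f,205+(p[0]+.5)/5.5-.5,95+(p[1]+.5)/5.5-.5,75); print('bar',w2m(w).round(1))
```

```text
8 [ 9 12 14  7 53] [271.4 178.6] (array([-93.14639682,  -0.5       ]), np.float64(107.0349115992733))
8 [ 9 12 14  7 53] [284.2 182.1] (array([-140.2416861,   -0.5      ]), np.float64(124.00922561461857))
12 [11 17 12  9 32] [273.2 182.7] (array([-100.65755186,   -0.5       ]), np.float64(93.43506115371827))
12 [11 17 12  9 32] [284.4 189.4] (array([-142.95960334,   -0.5       ]), np.float64(92.45533415352475))
bar [  4.1 148. ]
bar [-16.  150.1]
```

View pics/hcmp.png

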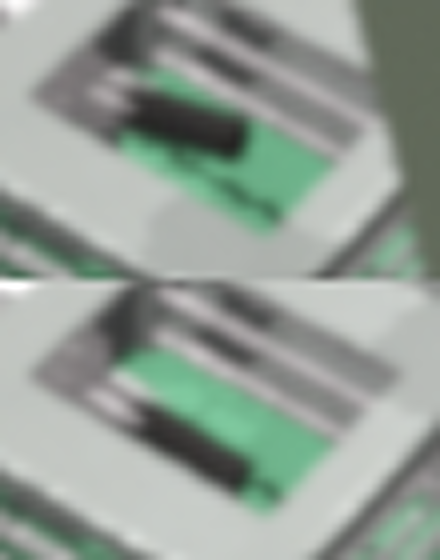

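Run:
```python
from g import *
o=[cv2.resize(cv2.imread(f'pics/side{k}.png')[188:210,205:245],None,fx=9,fy=9,interpolation=cv2.INTER_CUBIC) for k in (8,12)]
cv2.imwrite('pics/bcmp.png',np.hstack(o))
a,b=[cv2.imread(f'pics/side{k}.png')[195:210,205:235].astype(int) for k in (8,12)]
print(abs(a-b).max(), abs(a-b).mean())
# sub-pixel end edge along bar's top axis
for k in (8,12):
    f=load(f'pics/side{k}.npz'); g=cv2.cvtColor(f['pixels'],cv2.COLOR_RGB2GRAY).astype(np.float32)
    ys=np.arange(120,170,1.0); pr=[]
    for y in ys:
        v=[cv2.getRectSubPix(g,(1,1),tuple(map(float,proj(f,[*m2w(x,y),75]))))[0,0] for x in (-5,-3,0)]; pr.append(np.mean(v))
    print(k,[int(v) for v in pr[15:45]],'steepest y',ys[np.argmin(np.gradient(pr))])
```

```text
5 3.1414814814814815
8 [191, 194, 199, 206, 214, 224, 233, 241, 248, 251, 252, 250, 247, 241, 231, 219, 205, 191, 176, 164, 154, 145, 138, 132, 125, 119, 112, 107, 103, 99] steepest y 152.0
12 [194, 198, 203, 210, 218, 227, 236, 245, 251, 254, 254, 252, 250, 244, 235, 223, 209, 195, 180, 168, 158, 149, 142, 136, 129, 122, 115, 110, 106, 102] steepest y 152.0
```

View pics/bcmp.png

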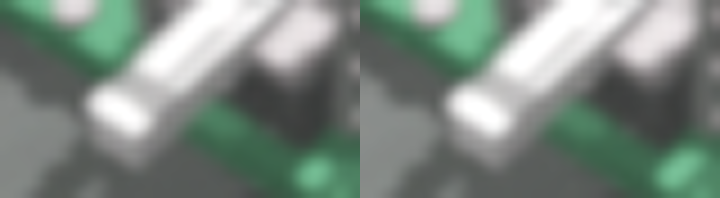

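Run:
```python
from h import *
print(env.job_done()); s=env.state(); print(s['time_s'],s['force'])
```

```text
the job is handed in; nothing more can be done
None
the job is handed in; nothing more can be done
```

I pushed the bar home with the shut fingertips, then reached down through the window and pressed the clamp handle down. I lifted clear and handed the job in at about 22 s. No verdict came back.

- **Bar:** It moved about 21 mm, then stopped and stayed put under about 16 N, where sliding it should take at most 7 N. Its push end is about 152 mm from the machine origin. From the image, the stop face puts home at about 153–155 mm, good to about 3 mm. One wrist-camera reading gave about 147 mm; I put that down to its error. The picture taken after clamping shows the bar end had not moved.
- **Clamp:** Under repeated pressing, with 29 N read during the press, the handle went no further down. The grip turned about 0.36 rad in the images and its free end dropped about 32 mm. It stayed down after I lifted away.
- **Disagreement:** The real finger ends sit about 32–34 mm above the reported TCP, seen in all three cameras. Because of this my first push pass went over the bar without touching it. I then lowered the tool by that amount, and the bar contact and handle press happened where the corrected heights predicted.
- **Surroundings:** I kept clear of the guard throughout, with about 40 mm between the gripper body and its top sheet during the press. The force readings and pictures showed no sign of contact with the guard. The offcut, sleeve and wrench looked undisturbed in the last pictures; I did not measure the other loose items again.

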